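# Line up the wooden towers by height on the sample rail

### The job

Set the four turned wooden game towers upright on the cork discs of the plywood strip, one to a disc and well centred, in order of height: the shortest next to the low end block, rising to the tallest next to the tall end block. Let go of all of them, and leave the three loose blue wooden pieces lying between them where they are.

Things in the scene. Friction and masses are not known exactly. Their poses are not given: they have to be found in the camera images.
- small_center (a point): centre (half-way up) of the shortest of four loose, upright, turned pale-wood towers: a plain cylinder 28 mm in diameter and 34 mm high, flat foot, bevelled top (the bevel takes the last 5 mm), two thin brown rings round it; z axis up. It stands on the table, about 31 g (it varies by about a third)
- medium_center (a point): centre (half-way up) of the second shortest of four loose, upright, turned pale-wood towers: a plain cylinder 28 mm in diameter and 50 mm high, flat foot, bevelled top (the bevel takes the last 5 mm), two thin brown rings round it; z axis up. It stands on the table, about 45 g (it varies by about a third)
- large_center (a point): centre (half-way up) of the second tallest of four loose, upright, turned pale-wood towers: a plain cylinder 28 mm in diameter and 66 mm high, flat foot, bevelled top (the bevel takes the last 5 mm), two thin brown rings round it; z axis up. It stands on the table, about 59 g (it varies by about a third)
- tallest_center (a point): centre (half-way up) of the tallest of four loose, upright, turned pale-wood towers: a plain cylinder 28 mm in diameter and 82 mm high, flat foot, bevelled top (the bevel takes the last 5 mm), two thin brown rings round it; z axis up. It stands on the table, about 74 g (it varies by about a third)
- pad_a: one of four identical fixed cork discs, 44 mm in diameter and 3 mm thick, set in a straight row, 76 mm from centre to centre, on a fixed plywood strip (400 x 62 x 6 mm). Which letter lies where in the row changes from start to start. Origin at the centre of its underside, so its top is 3 mm above the origin (9 mm above the table)
- pad_b: one of four identical fixed cork discs, 44 mm in diameter and 3 mm thick, set in a straight row, 76 mm from centre to centre, on a fixed plywood strip (400 x 62 x 6 mm). Which letter lies where in the row changes from start to start. Origin at the centre of its underside, so its top is 3 mm above the origin (9 mm above the table)
- pad_c: one of four identical fixed cork discs, 44 mm in diameter and 3 mm thick, set in a straight row, 76 mm from centre to centre, on a fixed plywood strip (400 x 62 x 6 mm). Which letter lies where in the row changes from start to start. Origin at the centre of its underside, so its top is 3 mm above the origin (9 mm above the table)
- pad_d: one of four identical fixed cork discs, 44 mm in diameter and 3 mm thick, set in a straight row, 76 mm from centre to centre, on a fixed plywood strip (400 x 62 x 6 mm). Which letter lies where in the row changes from start to start. Origin at the centre of its underside, so its top is 3 mm above the origin (9 mm above the table)
- low_block: the low one of two fixed brown wooden end blocks on the plywood strip, 18 mm high, 24 mm thick along the row, 50 mm across it; it stands in line with the row of cork discs at one end of it, 72 mm from the centre of the nearest disc. It marks the end where the shortest tower belongs; the blocks may be at either end. Origin at the centre of its underside (6 mm above the table)
- tall_block: the tall one of two fixed brown wooden end blocks on the plywood strip, 70 mm high, 24 mm thick along the row, 50 mm across it; it stands in line with the row of cork discs at one end of it, 72 mm from the centre of the nearest disc. It marks the end where the tallest tower belongs; the blocks may be at either end. Origin at the centre of its underside (6 mm above the table)
- chip_0: bystander: a loose blue wooden game piece, wedge-shaped from above, about 22 x 22 x 13 mm, lying on the table between the towers, at least 50 mm from any tower's axis; origin at the centre of its underside. To be left alone. Elsewhere, to the right of the towers, stands a fixed impulse sealer with a raised arm: an arm that starts on that side should rise to 0.4 m before it crosses over
- chip_1: bystander: a loose blue wooden game piece, wedge-shaped from above, about 22 x 22 x 13 mm, lying on the table between the towers, at least 50 mm from any tower's axis; origin at the centre of its underside. To be left alone
- chip_2: bystander: a loose blue wooden game piece, wedge-shaped from above, about 22 x 22 x 13 mm, lying on the table between the towers, at least 50 mm from any tower's axis; origin at the centre of its underside. To be left alone
There are look-alikes about, which are no part of the job. Leave any green or turquoise look-alike of the part that bears large_center alone.

How it is judged:
By the outcome, as a careful person would: the job done as asked, in the order asked, and still so for the second after the job is handed in, with the robot touching nothing.
It also fails if it takes over 90 s, if anything falls off the work surface, if the arm or the gripper's body presses on something with over 40 N, if the wrist force passes 120 N, or if a joint passes its speed limit or range.

### The arm

A 6-joint arm with a two-finger parallel gripper is mounted at the origin on a cart in front of the work surface, level with it; the furniture and walls round the work are solid. World frame = base frame: x ahead of the robot, y to its left, z up, the work surface at z = 0. Lengths are in mm, angles in rad, forces in N, time in s.
With the tool pointing down it reaches from about 300 to 775 mm from the base axis. Payload 14.6 kg.
Tool frame: the origin (TCP) lies between the finger pads; the fingertips stand 8 mm ahead of it and the grasp point (between the pads) lies 11 mm behind it; z points along the fingers, y is the direction in which the jaws open and shut (so a half turn about z gives the same grasp; the last joint's range is limited). The gripper opens to 94 mm and grips with 3 to 60 N. Pads are 16 mm wide; open, the fingers measure 119 mm over their backs; the gripper's body (75 mm by 177 mm) begins 78 mm behind the grasp point.
Start: joints at [1.066, 0.3, 1.521, -0, 1.321, -0.067], TCP at [233.167, 498.119, 191.646] pointing down, gripper open.
Joint ranges: [-3.03, 3.03], [-0.79, 2.21], [0.23, 2.52], [-1.04, 4.18], [0, 3.07], [-2.55, 2.55]. Speed limits (rad/s): [2.22, 2.22, 2.57, 3.14, 3.14, 3.14].

### API

Orientations are given as [roll, pitch, yaw] about the fixed x, y, z axes, in that order (R = Rz(yaw) Ry(pitch) Rx(roll)).
In Python, from cell import manip gives the robot as it stands. The module is installed in compiled form; this text tells all that it offers.
- The arm moves only by the tool send_rows, never from a script. Its argument "series" is a list that holds one entry, the list of rows, each a list of 5 numbers: the opening, from 0 (shut) to 1 (fully open), then the shift along the tool's x, y, z in mm, then the turn about the tool's z in degrees. In form: [[[gripper, dx, dy, dz, roll], ...]]. A call has 1 to 10 rows; each row is the pose to reach, as a shift and turn from the pose commanded when the call began, along the tool's axes at that moment; what a row does not reach only later rows make up. A row lasts 1/10 s, in which the tool goes at most 50 mm and 8.59 degrees, less where a joint would pass 70% of its speed; a pose out of reach is approached as far as the arm can. A call with a gripper value outside its range is refused whole. The fingers move at their own pace and stop on an object; "newtons" is the grip in N (left out, the last holds). Time passes only in rows, so rows that repeat a pose let the fingers close. It gives the time, the measured TCP pose, the force and the opening at its end, in the units of the state.
- manip.read_state(): the state, without advancing time (a new reading comes with each control period).
- manip.camera(name): name is "scene" or "top" or "wrist"; returns a dict with "img" (384x512x3 uint8, red, green, blue), "vfov" (degrees; the focal length in pixels is half the picture's height over the tangent of half this angle, whatever the lens; pixels are square), "cx", "cy" (the principal point, pixels), "pose" (4x4, takes a point from camera to world coordinates); the wrist camera has in their place "T_tool_cam" (4x4, takes a point from camera to tool coordinates, whose origin is the TCP and whose axes are the flange's). Camera axes: x right, y down, z forward; pixel columns grow to the right and rows downward; lengths in mm; the calibration is good to about 2 mm. A picture is of the moment at which its call begins: read the wrist's pose just before it. There is no depth.
- manip.sign_off(): hands the job in, once; it reports no verdict.
Trained networks look in a picture, given as the dict that the camera call returned (one of the last four; its "shot" number tells which), for a name from the list of things; names that differ only in an ending like _2 or _b are one class to them, and where a whole thing is asked for, a point or a joint stands for the part that bears it (a point fixed in the world has none). Each returns a list of dicts, best first, with "conf" (0 to 1); they miss things now and then, are a little off and sometimes report something else, mostly with a low value. They report only what shows in the picture. A call takes as long as a camera call. They do not tell look-alikes from the thing itself.
- manip.find_in(target, picture): "rect" ([left, top, width, height] in pixels, round what is visible of it).
- manip.silhouettes(target, picture): "pixels" (384x512 bool, what is visible of it) and "rect" ([left, top, width, height] in pixels, round what is visible of it).
The state is a dict: "clock": time; "joints": joint angles; "qd": joint speeds; "effort": joint torques, N m; "eef_pos": TCP position; "eef_rot": TCP orientation; "wrist_force": force on the tool from outside, world axes, zero at the start; "moment": the same for the moment, N m; "finger_gap": finger opening in mm.
Only numpy, scipy, OpenCV 4.12 (cv2) and the standard library are available. Lean on these libraries where they do the work, as an engineer would, in place of code of your own. Each camera call takes 0.05 s, during which the arm holds its last target. There are 200 camera calls.

## Working session

There is one attempt and no reset: what is moved stays moved. The work goes in short steps, Python scripts to look and compute and a tool call to move; the robot and the scene stay as the last step left them, time stands still between calls to the robot, and variables do not carry over. Pictures are saved under pics/ and viewed, about 12 in all and at most 16, crops included, and the job is handed in when it is done.

Besides the shell and the picture viewer there is one more tool, called after "Request:" by a JSON object that holds its "op" and its "data", one argument or row to a line. send_rows: Moves the arm, as the interface text tells. Its arguments: {"type":"object","properties":{"series":{"type":"array"},"newtons":{"type":"number"}},"required":["series"]}

```bash
mkdir -p pics; cat > h.py <<'E'
import numpy as np, cv2, json
from scipy.spatial.transform import Rotation as R
from cell import manip
def K(c):
    f=192/np.tan(np.radians(c["vfov"])/2); return f
def pose(c,st=None):
    if "pose" in c: return np.array(c["pose"])
    T=np.eye(4); T[:3,:3]=R.from_euler('xyz',st["eef_rot"]).as_matrix(); T[:3,3]=st["eef_pos"]
    return T@np.array(c["T_tool_cam"])
def ray(c,P,u,v):
    f=K(c); d=P[:3,:3]@np.array([(u-c["cx"])/f,(v-c["cy"])/f,1]); return P[:3,3],d
def onz(c,P,u,v,z):
    o,d=ray(c,P,u,v); return o+d*(z-o[2])/d[2]
def proj(c,P,X):
    q=P[:3,:3].T@(np.array(X)-P[:3,3]); f=K(c); return np.array([c["cx"]+f*q[0]/q[2],c["cy"]+f*q[1]/q[2]])
def save(c,n,s=1.5): cv2.imwrite(f"pics/{n}.png",cv2.resize(c["img"][:,:,::-1],None,fx=s,fy=s))
E
python3 - <<'E'
from h import *
st=manip.read_state(); print({k:np.round(v,3).tolist() for k,v in st.items()})
for n in ["scene","top"]:
    c=manip.camera(n); save(c,n+"0",1.0); P=pose(c); print(n,np.round(P,3).tolist(),c["vfov"],c["cx"],c["cy"])
    for t in ["small_center","medium_center","large_center","tallest_center","pad_a","low_block","tall_block","chip_0"]:
        for d in manip.find_in(t,c):
            l,tp,w,h=d["rect"]; print(t,round(d["conf"],2),np.round(d["rect"]).tolist(),np.round(onz(c,P,l+w/2,tp+h/2,0)[:2]))
a=cv2.hconcat([cv2.imread("pics/scene0.png")]); 
b=cv2.vconcat([cv2.imread("pics/scene0.png"),cv2.imread("pics/top0.png")])
E
```

```text
{'clock': 0.0, 'joints': [1.066, 0.3, 1.522, 0.0, 1.321, -0.067], 'qd': [-0.001, -0.001, -0.0, 0.001, -0.0, -0.001], 'effort': [0.001, -53.183, -35.273, 0.071, 0.025, -0.0], 'eef_pos': [233.037, 497.871, 191.08], 'eef_rot': [-3.14, -0.0, 2.704], 'wrist_force': [-0.3, 0.015, 0.175], 'moment': [-0.005, 0.024, -0.012], 'finger_gap': 94.514}
scene [[0.478, -0.695, 0.538, 42.049], [-0.878, -0.376, 0.296, -174.646], [-0.003, -0.614, -0.79, 722.377], [0.0, 0.0, 0.0, 1.0]] 52.23148299154699 249.9749978267869 191.70210948716382
small_center 0.58 [144.0, 181.0, 17.0, 18.0] [430. 301.]
medium_center 0.62 [317.0, 247.0, 21.0, 20.0] [ 460. -126.]
large_center 0.74 [208.0, 187.0, 13.0, 28.0] [472. 155.]
large_center 0.74 [163.0, 189.0, 17.0, 30.0] [418. 237.]
large_center 0.63 [262.0, 256.0, 15.0, 25.0] [380. -33.]
large_center 0.55 [103.0, 182.0, 20.0, 28.0] [372. 370.]
tallest_center 0.7 [266.0, 214.0, 14.0, 26.0] [471.   5.]
tallest_center 0.38 [234.0, 215.0, 5.0, 11.0] [448.  84.]
pad_a 0.71 [301.0, 190.0, 18.0, 10.0] [592. -32.]
pad_a 0.67 [186.0, 187.0, 10.0, 8.0] [470. 218.]
pad_a 0.62 [264
[... 701 characters left out ...]
]
large_center 0.64 [319.0, 244.0, 13.0, 16.0] [370. -52.]
large_center 0.57 [141.0, 257.0, 19.0, 14.0] [368. 349.]
large_center 0.44 [231.0, 210.0, 12.0, 15.0] [462. 147.]
tallest_center 0.51 [296.0, 205.0, 21.0, 17.0] [462. -15.]
pad_a 0.72 [236.0, 167.0, 17.0, 16.0] [565. 125.]
pad_a 0.66 [296.0, 158.0, 22.0, 13.0] [582. -27.]
pad_a 0.65 [270.0, 160.0, 15.0, 16.0] [577.  45.]
pad_a 0.63 [205.0, 169.0, 16.0, 17.0] [563. 198.]
low_block 0.53 [335.0, 148.0, 12.0, 20.0] [ 592. -113.]
tall_block 0.81 [169.0, 164.0, 21.0, 30.0] [565. 279.]
tall_block 0.38 [349.0, 210.0, 19.0, 12.0] [ 449. -137.]
chip_0 0.45 [267.0, 221.0, 9.0, 11.0] [437.  67.]
chip_0 0.44 [268.0, 159.0, 18.0, 17.0] [579.  43.]
```

View pics/scene0.png

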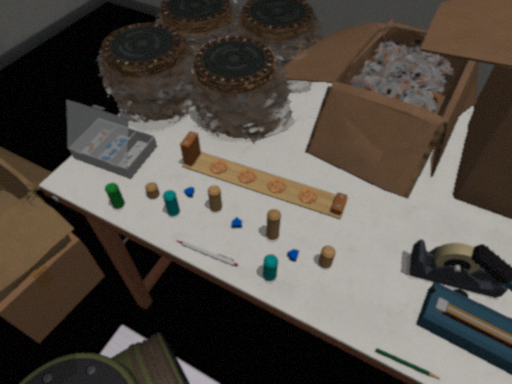

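View pics/top0.png

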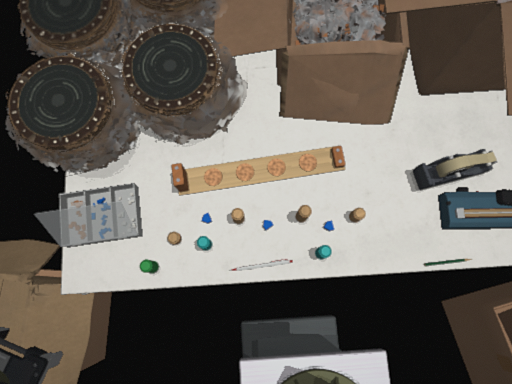

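The scene picture shows the wooden towers: small (152,190), large (215,198), tallest (273,224) and medium (327,256). The look-alikes to leave are the green one and two teal ones, and the blue chips lie in between. The strip has its tall block at the left (+y) and its low block at the right. Next I triangulate everything.

```bash
cat >> h.py <<'E'
from scipy.optimize import least_squares
def cyl(x,y,z0,z1,r):
    a=np.linspace(0,2*np.pi,24); return np.array([[x+r*np.cos(t),y+r*np.sin(t),z] for t in a for z in (z0,z1)])
def rectof(c,P,pts):
    p=np.array([proj(c,P,q) for q in pts]); return np.r_[p.min(0),p.max(0)]
def fit_tower(obs,x0):  # obs: (c,P,rect) -> x,y,height
    def f(s):
        return np.concatenate([rectof(c,P,cyl(s[0],s[1],0,s[2],14))-np.array([r[0],r[1],r[0]+r[2],r[1]+r[3]]) for c,P,r in obs])
    return least_squares(f,x0,x_scale=[10,10,10])
def tri(obs): # obs (c,P,u,v)
    A=[];b=[]
    for c,P,u,v in obs:
        o,d=ray(c,P,u,v); d=d/np.linalg.norm(d); M=np.eye(3)-np.outer(d,d); A.append(M); b.append(M@o)
    A=np.vstack(A); b=np.concatenate(b); X=np.linalg.lstsq(A,b,rcond=None)[0]; return X,np.linalg.norm(A@X-b)
E
python3 - <<'E'
from h import *
cs=manip.camera("scene"); ct=manip.camera("top"); V=[(cs,pose(cs)),(ct,pose(ct))]
def near(t,c,uv):
    D=manip.silhouettes(t,c); D=[d for d in D]
    if not D: return None
    d=min(D,key=lambda d:np.hypot(d["rect"][0]+d["rect"][2]/2-uv[0],d["rect"][1]+d["rect"][3]/2-uv[1]))
    e=np.hypot(d["rect"][0]+d["rect"][2]/2-uv[0],d["rect"][1]+d["rect"][3]/2-uv[1])
    return d if e<12 else None
T={"small":((152,190),(174,238),(415,292)),"medium":((327,256),(358,215),(448,-135)),"large":((215,198),(238,215),(455,147)),"tallest":((273,224),(304,213),(455,-10))}
for k,(a,b,x0) in T.items():
    obs=[]
    for (c,P),uv in zip(V,(a,b)):
        for t in [k+"_center","large_center","tallest_center","small_center","medium_center"]:
            d=near(t,c,uv)
            if d: obs.append((c,P,d["rect"])); print(k,t,np.round(d["rect"]),round(d["conf"],2)); break
    if obs:
        r=fit_tower(obs,[*x0,50]); print(k,len(obs),np.round(r.x,1),round(r.cost,1))
    
for i,(a,b) in enumerate([((219,167),(213,178)),((246,176),(245,174)),((275,186),(276,169)),((309,195),(307,163))]):
    o=[]
    for (c,P),uv in zip(V,(a,b)):
        d=near("pad_a",c,uv)
        if d:
            m=np.array(d["pixels"]); l,t,w,h=d["rect"]; o.append((c,P,l+w/2,t+h/2)); print(np.round(d["rect"]),np.round(onz(c,P,l+w/2,t+h/2,9)))
    if len(o)==2: print("pad",i,np.round(tri(o)[0],1),round(tri(o)[1],1))
E
```

```text
small small_center [144. 182.  17.  19.] 0.52
small 1 [417.8 286.1  35.1] 0.5
medium medium_center [317. 247.  20.  20.] 0.71
medium 1 [ 447.8 -127.8   37.5] 3.8
large large_center [209. 188.  13.  25.] 0.5
large large_center [229. 212.  13.  12.] 0.72
large 2 [459.  145.1  45.9] 9.2
tallest tallest_center [266. 211.  15.  29.] 0.59
tallest 1 [454.5  -3.4  67.9] 0.1
[208. 160.  18.  13.] [558. 200.   9.]
[202. 169.  19.  20.] [556. 201.   9.]
pad 0 [556.4 200.   10. ] 1.5
[240. 166.  16.  18.] [571. 121.   9.]
[233. 163.  24.  17.] [571. 122.   9.]
pad 1 [571.6 121.9   8.2] 0.6
[266. 176.  22.  14.] [579.  49.   9.]
[267. 161.  20.  16.] [571.  45.   9.]
pad 2 [567.2  45.2  23.4] 1.3
[298. 186.  22.  18.] [585. -29.   9.]
[298. 155.  16.  16.] [582. -26.   9.]
pad 3 [584.1 -27.5   7.7] 2.7
```

Pads are at about z=9. The row runs from (556,200), the tall end, to (584,-27), the low end. I move above the small tower with the jaws across the row, for a closer look.

Request:
{"op": "send_rows", "data": {
  "series": [
    [[1,-250,-110,-60,58],[1,-250,-110,-60,58],[1,-250,-110,-60,58],[1,-250,-110,-60,58],[1,-250,-110,-60,58],[1,-250,-110,-60,58],[1,-250,-110,-60,58],[1,-250,-110,-60,58],[1,-250,-110,-60,58],[1,-250,-110,-60,58]]
  ],
  "newtons": 15
}}

```text
clock: 3.4
eef_pos: [412.5, 293.0, 251.5]
eef_rot: [-3.141, 0.0, 1.695]
wrist_force: [0.5, 0.1, -1.6]
finger_gap: 94.2
```

```bash
cat >> h.py <<'E'
def W():
    st=manip.read_state(); c=manip.camera("wrist"); return st,c,pose(c,st)
def rel(st,x,y,z,yawdeg=None):  # world target TCP -> tool shift
    M=R.from_euler('xyz',st["eef_rot"]).as_matrix(); d=M.T@(np.array([x,y,z])-st["eef_pos"])
    t=None if yawdeg is None else np.degrees(st["eef_rot"][2])-yawdeg
    return np.round(d,1),t
E
python3 - <<'E'
from h import *
st,c,P=W(); save(c,"w1",1.3); print(st["clock"],np.round(st["eef_pos"],1),np.round(st["eef_rot"],3),np.round(c["T_tool_cam"],2).tolist(),c["vfov"])
for t in ["small_center","large_center","pad_a","chip_0"]:
    for d in manip.find_in(t,c):
        l,tp,w,h=d["rect"]; print(t,round(d["conf"],2),np.round(d["rect"]).tolist(),np.round(onz(c,P,l+w/2,tp+h/2,0)[:2]))
print(proj(c,P,[417,287,0]),proj(c,P,[417,287,35]))
E
```

```text
3.4 [412.5 293.  251.5] [-3.141  0.     1.695] [[0.0, -0.97, -0.23, 65.71], [1.0, 0.0, -0.0, 0.31], [0.0, -0.23, 0.97, -193.25], [0.0, 0.0, 0.0, 1.0]] 69.20898771152217
small_center 0.85 [246.0, 159.0, 20.0, 20.0] [421. 289.]
large_center 0.87 [230.0, 202.0, 17.0, 26.0] [404. 207.]
large_center 0.67 [207.0, 122.0, 25.0, 19.0] [358. 340.]
large_center 0.54 [261.0, 248.0, 16.0, 16.0] [464. 139.]
pad_a 0.57 [312.0, 302.0, 25.0, 20.0] [579.  40.]
chip_0 0.45 [270.0, 209.0, 14.0, 14.0] [467. 213.]
[253.01790632 169.14417673] [253.18670731 172.90886872]
```

View pics/w1.png

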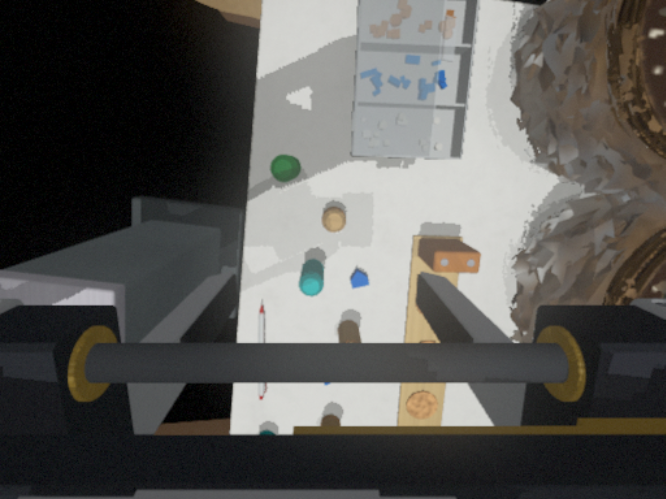

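Wrist view: the small tower is at about (333,217), i.e. world (420,288). The other towers and chips sit as expected. I go lower for a second view.

Request:
{"op": "send_rows", "data": {
  "series": [
    [[0.7,-6,6,50,0],[0.7,-6,6,100,0],[0.7,-6,6,150,0],[0.7,-6,6,150,0],[0.7,-6,6,150,0]]
  ]
}}

```text
clock: 4.15
eef_pos: [419.9, 287.6, 102.8]
eef_rot: [-3.141, 0.0, 1.692]
wrist_force: [0.5, 0.5, 0.8]
finger_gap: 66.1
```

```bash
cat >> h.py <<'E'
def look(k,x0,zs=None,tol=60):
    st,c,P=W(); D=manip.silhouettes(k+"_center",c)
    print("clock",st["clock"],np.round(st["eef_pos"],1),np.round(st["eef_rot"],3),st["finger_gap"])
    best=None
    for d in D:
        l,t,w,h=d["rect"]; q=onz(c,P,l+w/2,t+h/2,zs or 20); e=np.hypot(*(q[:2]-x0))
        if e<tol and (best is None or e<best[0]): best=(e,d)
    if best is None: print("none",[ (d["conf"],d["rect"]) for d in D]); return st,c,P,None
    print(k,round(best[1]["conf"],2),np.round(best[1]["rect"],1)); return st,c,P,best[1]["rect"]
E
python3 - <<'E'
from h import *
st,c,P,r=look("small",(420,288))
P1=None
s=fit_tower([(c,P,r)],[420,288,35]); print("free h",np.round(s.x,1),s.cost)
# two-view with the earlier wrist view
st1=dict(eef_pos=[412.5,293,251.5],eef_rot=[-3.141,0,1.695]); s=fit_tower([(c,P,r),(c,pose(c,st1),[246,159,20,20])],[420,288,35]); print("2 views",np.round(s.x,1),s.cost)
# TCP target: grasp point = TCP z + 11 -> want grasp z 23
print(rel(st,s.x[0],s.x[1],13))
E
```

```text
clock 4.15 [419.9 287.6 102.8] [-3.141  0.     1.692] 66.10483659721187
small 0.97 [239.8 172.2  23.5  28.4]
free h [421.  287.5   9.6] 2.35338923068623
2 views [421.  288.4  13.6] 4.588947686267498
(array([ 0.7,  1.2, 89.8]), None)
```

```bash
cat >> h.py <<'E'
def fit_h(obs,x0,h,z0=0):
    def f(s):
        pts=np.vstack([cyl(s[0],s[1],z0,z0+h-5,14),cyl(s[0],s[1],z0+h,z0+h,10)]) 
        return np.concatenate([rectof(c,P,pts)-np.array([r[0],r[1],r[0]+r[2],r[1]+r[3]]) for c,P,r in obs])
    return least_squares(f,x0)
E
python3 - <<'E'
from h import *
st,c,P,r=look("small",(420,288))
for h in (34,50,66):
    s=fit_h([(c,P,r)],[420,288],h); print(h,np.round(s.x,1),round(s.cost,1),np.round(s.fun,1))
E
```

```text
clock 4.25 [420.9 288.1 104.5] [ 3.138e+00 -2.000e-03  1.692e+00] 66.01156602201905
small 0.98 [239.1 170.3  23.9  27.4]
34 [421.  293.1] 10.1 [-2.1 -2.4  2.1  2.3]
50 [420.7 295.6] 29.2 [-3.  -4.7  3.   4.3]
66 [420.3 298.3] 61.6 [-4.  -7.2  4.   6.3]
```

```bash
python3 - <<'E'
from h import *
st,c,P=W(); print(st["eef_pos"])
D=manip.silhouettes("small_center",c); im=c["img"][:,:,::-1].copy(); im=cv2.resize(im[100:290,150:350],None,fx=4,fy=4,interpolation=cv2.INTER_NEAREST)
l,t,w,h=D[0]["rect"]; cv2.rectangle(im,(int((l-150)*4),int((t-100)*4)),(int((l+w-150)*4),int((t+h-100)*4)),(0,0,255),1)
for z,r,col in ((0,14,(255,0,0)),(29,14,(0,255,0)),(34,10,(0,255,255))):
    p=np.array([(proj(c,P,q)-[150,100])*4 for q in cyl(421,290,z,z,r)]).astype(int); cv2.polylines(im,[p],True,col,1)
cv2.imwrite("pics/c1.png",im)
E
```

```text
[420.65177923 287.94004753 104.0661989 ]
```

View pics/c1.png

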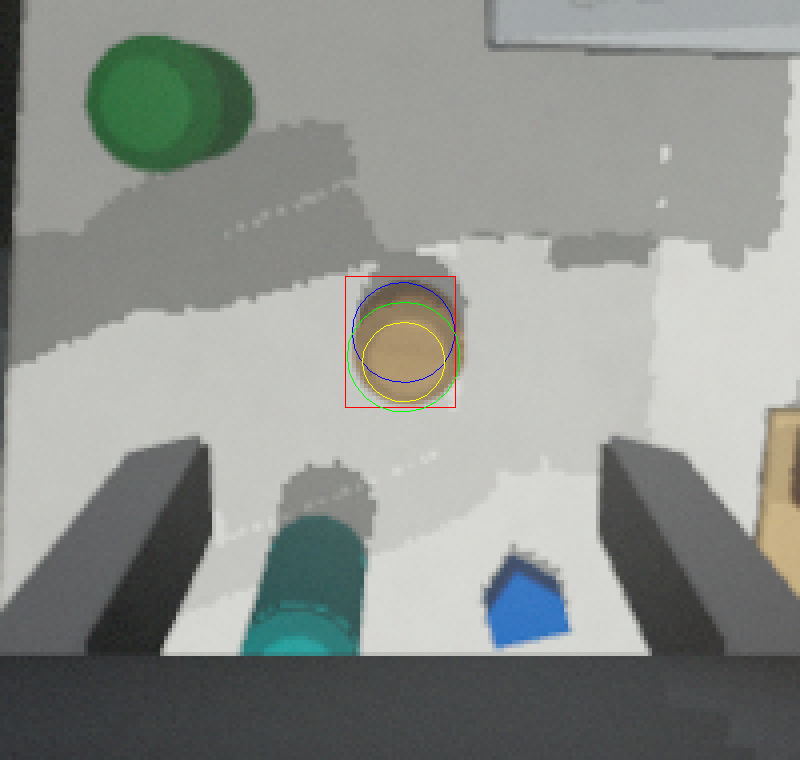

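The crop confirms the fit: tower base at about (421.5,292). I descend, grip and lift.

Request:
{"op": "send_rows", "data": {
  "series": [
    [[0.7,4,1.5,50,0],[0.7,4,1.5,90,0],[0.7,4,1.5,90,0],[0.2,4,1.5,90,0],[0.2,4,1.5,90,0],[0.2,4,1.5,90,0],[0.2,4,1.5,90,0],[0.2,4,1.5,90,0],[0.2,4,1.5,60,0],[0.2,4,1.5,10,0]]
  ],
  "newtons": 15
}}

```text
clock: 5.45
eef_pos: [419.2, 290.5, 90.5]
eef_rot: [-3.137, 0.002, 1.691]
wrist_force: [0.1, 0.6, 0.2]
finger_gap: 19.1
```

```bash
python3 - <<'E'
from h import *
st,c,P=W(); print(st["clock"],st["eef_pos"],st["eef_rot"],st["finger_gap"])
im=c["img"][:,:,::-1].copy(); im=cv2.resize(im[100:290,150:350],None,fx=4,fy=4,interpolation=cv2.INTER_NEAREST)
x,y,z=st["eef_pos"]
for z,r,col in ((z-13,14,(255,0,0)),(z+16,14,(0,255,0)),(z+21,10,(0,255,255))):
    p=np.array([(proj(c,P,q)-[150,100])*4 for q in cyl(x,y,z,z,r)]).astype(int); cv2.polylines(im,[p],True,col,1)
cv2.imwrite("pics/c2.png",im)
E
```

```text
5.45 [419.21043226 290.52432768  90.53028114] [-3.13657692e+00  2.19076323e-03  1.69140050e+00] 19.13448818735748
```

View pics/c2.png

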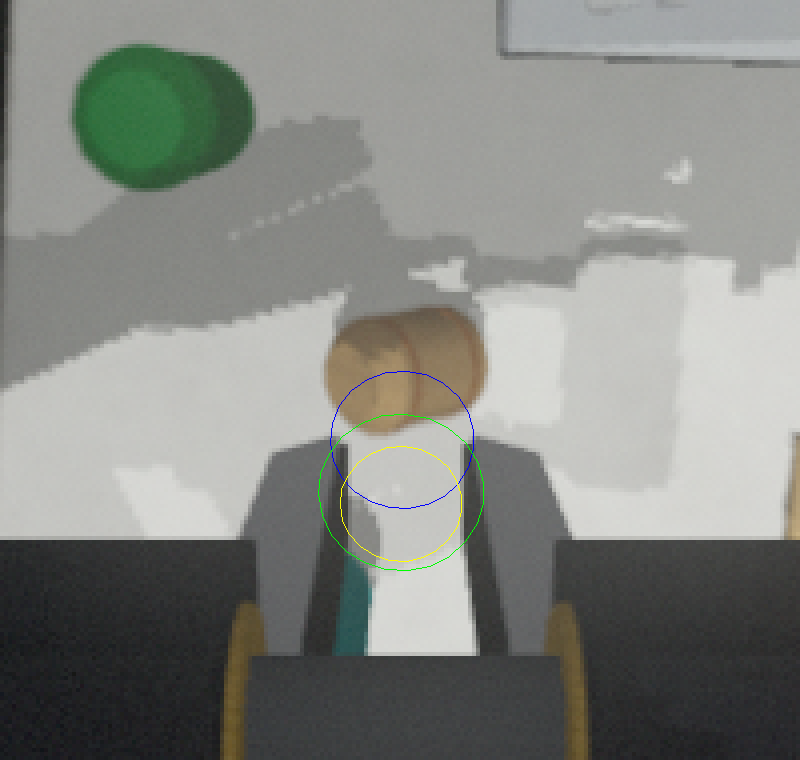

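The grip missed. The crop shows the small tower now lying on its side, roughly along x, at about (405,370). Before going on I check the fingertip calibration and how fast the fingers close.

```bash
python3 - <<'E'
from h import *
st=manip.read_state(); c=manip.camera("wrist"); T=np.array(c["T_tool_cam"]);print(c["cx"],c["cy"],T)
def pt(x,y,z): return (proj(c,T,[x,y,z])-[150,100])*4
for g in (33,9.5):
    for x in (8,-8): print(g,x,"inner tips L/R",pt(x,-g,8).round(),pt(x,g,8).round(),"outer",pt(x,g+12.5,8).round())
im=c["img"][:,:,::-1].copy(); im=cv2.resize(im[150:250,190:320],None,fx=6,fy=6,interpolation=cv2.INTER_NEAREST)
for x in (8,-8):
  for y in (9.5,-9.5,22,-22):
    p=(proj(c,T,[x,y,8])-[190,150])*6; cv2.circle(im,tuple(p.astype(int)),4,(0,0,255),-1)
cv2.imwrite("pics/c3.png",im)
E
```

```text
250.84882046661343 188.16012711141104 [[ 1.94254957e-05 -9.73883233e-01 -2.27049438e-01  6.57132558e+01]
 [ 9.99999982e-01  6.19704115e-05 -1.80253472e-04  3.07723163e-01]
 [ 1.89616181e-04 -2.27049430e-01  9.73883217e-01 -1.93241309e+02]
 [ 0.00000000e+00  0.00000000e+00  0.00000000e+00  1.00000000e+00]]
33 8 inner tips L/R [226. 409.] [578. 409.] outer [644. 409.]
33 -8 inner tips L/R [229. 489.] [575. 489.] outer [640. 489.]
9.5 8 inner tips L/R [351. 409.] [453. 409.] outer [519. 409.]
9.5 -8 inner tips L/R [352. 489.] [452. 489.] outer [517. 489.]
```

View pics/c3.png

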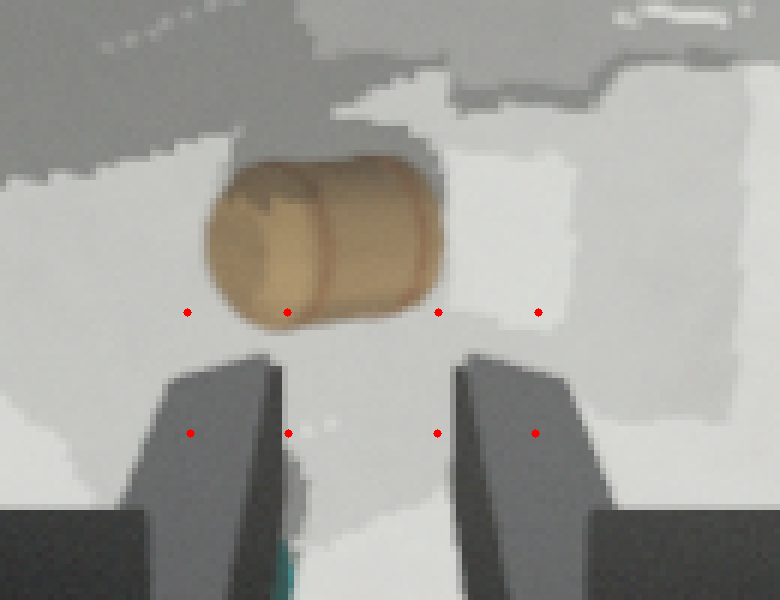

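The visible fingertips appear about 20 mm shorter than the text says. They also may not have closed before the lift. I settle both with a careful descent beside the tower.

Request:
{"op": "send_rows", "data": {
  "series": [
    [[0.2,-30,0,0,0],[0.2,-30,0,40,0],[0.2,-30,0,77,0],[0.2,-30,0,77,0],[0.2,-30,0,80,0],[0.2,-30,0,81,0],[0.2,-30,0,82,0]]
  ]
}}

```text
clock: 6.25
eef_pos: [425.0, 262.2, 11.1]
eef_rot: [3.139, -0.001, 1.692]
wrist_force: [0.6, 0.1, 0.5]
finger_gap: 19.1
```

```bash
python3 - <<'E'
from h import *
st,c,P=W(); print(st["clock"],st["eef_pos"],st["eef_rot"],st["finger_gap"],st["wrist_force"])
im=c["img"][:,:,::-1].copy(); im=cv2.resize(im[100:260,150:350],None,fx=4,fy=4,interpolation=cv2.INTER_NEAREST)
T=np.array(c["T_tool_cam"])
for x in (8,-8):
  for y in (9.5,-9.5):
    p=(proj(c,T,[x,y,8])-[150,100])*4; cv2.circle(im,tuple(p.astype(int)),4,(0,0,255),-1)
cv2.imwrite("pics/c4.png",im)
E
```

```text
6.25 [424.99510266 262.15909471  11.06020064] [ 3.13938174e+00 -8.37658958e-04  1.69176297e+00] 19.07983358887412 [0.60917621 0.14023062 0.534356  ]
```

View pics/c4.png

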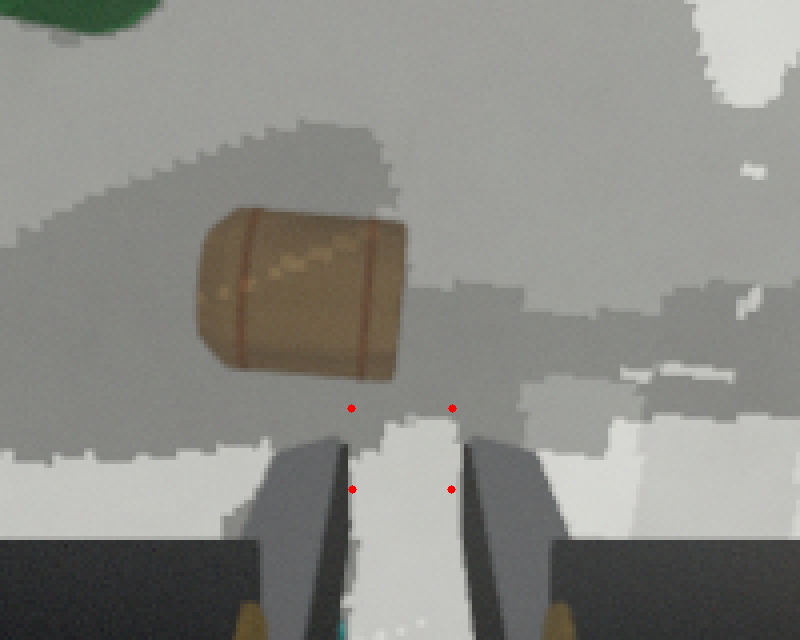

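Request:
{"op": "send_rows", "data": {
  "series": [
    [[0.2,0,0,1,0],[0.2,0,0,2,0],[0.2,0,0,3,0],[0.2,0,0,4,0],[0.2,0,0,4,0]]
  ]
}}

```text
clock: 6.8
eef_pos: [424.2, 261.6, 5.5]
eef_rot: [-3.141, 0.0, 1.692]
wrist_force: [-1.2, 0.6, 0.7]
finger_gap: 18.7
```

Request:
{"op": "send_rows", "data": {
  "series": [
    [[0.2,0,0,1,0],[0.2,0,0,2,0],[0.2,0,0,3,0],[0.2,0,0,4,0],[0.2,0,0,4,0]]
  ]
}}

```text
clock: 7.3
eef_pos: [424.2, 261.6, 1.5]
eef_rot: [-3.141, 0.0, 1.692]
wrist_force: [0.9, -0.2, 0.2]
finger_gap: 18.8
```

Request:
{"op": "send_rows", "data": {
  "series": [
    [[0.2,0,0,1,0],[0.2,0,0,2,0],[0.2,0,0,3,0],[0.2,0,0,4,0],[0.2,0,0,5,0],[0.2,0,0,5,0]]
  ]
}}

```text
clock: 7.9
eef_pos: [424.2, 261.6, -3.5]
eef_rot: [-3.141, 0.0, 1.692]
wrist_force: [-0.5, -0.4, 0.3]
finger_gap: 18.7
```

Request:
{"op": "send_rows", "data": {
  "series": [
    [[0.2,0,0,1,0],[0.2,0,0,2,0],[0.2,0,0,3,0],[0.2,0,0,4,0],[0.2,0,0,4,0]]
  ]
}}

```text
clock: 8.4
eef_pos: [424.2, 261.6, -7.5]
eef_rot: [-3.141, 0.0, 1.691]
wrist_force: [-0.8, -0.5, 0.3]
finger_gap: 19.0
```

Request:
{"op": "send_rows", "data": {
  "series": [
    [[0.2,0,0,1,0],[0.2,0,0,2,0],[0.2,0,0,2,0]]
  ]
}}

```text
clock: 8.7
eef_pos: [424.2, 261.6, -9.5]
eef_rot: [-3.141, 0.0, 1.692]
wrist_force: [-0.2, -0.0, -0.0]
finger_gap: 18.9
```

Request:
{"op": "send_rows", "data": {
  "series": [
    [[0.2,0,0,1,0],[0.2,0,0,2,0],[0.2,0,0,2,0]]
  ]
}}

```text
clock: 9.0
eef_pos: [424.2, 261.6, -11.5]
eef_rot: [-3.141, 0.0, 1.692]
wrist_force: [0.2, 0.2, 0.7]
finger_gap: 18.9
```

Request:
{"op": "send_rows", "data": {
  "series": [
    [[0.2,0,0,1,0],[0.2,0,0,1,0]]
  ]
}}

```text
clock: 9.2
eef_pos: [424.2, 261.6, -12.5]
eef_rot: [-3.141, 0.0, 1.691]
wrist_force: [-0.2, -0.0, -0.4]
finger_gap: 18.7
```

Request:
{"op": "send_rows", "data": {
  "series": [
    [[0.2,0,0,1,0],[0.2,0,0,1,0]]
  ]
}}

```text
clock: 9.4
eef_pos: [424.2, 261.6, -13.4]
eef_rot: [-3.142, 0.0, 1.691]
wrist_force: [-0.4, -0.6, 0.3]
finger_gap: 19.2
```

Request:
{"op": "send_rows", "data": {
  "series": [
    [[0.2,0,0,1,0],[0.2,0,0,1,0]]
  ]
}}

```text
clock: 9.6
eef_pos: [424.3, 261.7, -13.6]
eef_rot: [3.141, -0.0, 1.692]
wrist_force: [-5.1, -3.9, 12.8]
finger_gap: 18.5
```

Request:
{"op": "send_rows", "data": {
  "series": [
    [[0.2,0,0,1,0],[0.2,0,0,1,0]]
  ]
}}

```text
clock: 9.8
eef_pos: [424.4, 261.7, -13.7]
eef_rot: [3.141, -0.0, 1.692]
wrist_force: [-10.5, -5.6, 28.6]
finger_gap: 19.1
```

Request:
{"op": "send_rows", "data": {
  "series": [
    [[0.2,0,0,1,0],[0.2,0,0,1,0]]
  ]
}}

```text
clock: 10.0
eef_pos: [424.4, 261.8, -13.8]
eef_rot: [3.141, -0.0, 1.692]
wrist_force: [-16.7, -8.6, 43.9]
finger_gap: 18.8
```

Contact comes at TCP z = -13.5, so the real fingertips are 21.5 mm short of the stated position (tool z = -13.5). I rise and locate the lying tower. Its bevelled top points to -x. The plan is to grip it across its axis, turn 90°, and stand it up by lowering its overhanging end against the face of the tall block.

Request:
{"op": "send_rows", "data": {
  "series": [
    [[0.7,0,0,-50,0],[0.7,0,0,-100,-8],[0.7,0,0,-100,-16],[0.7,0,0,-100,-24],[0.7,0,0,-100,-32],[0.7,0,0,-100,-40],[0.7,0,0,-100,-48],[0.7,0,0,-100,-56],[0.7,0,0,-100,-64],[0.7,0,0,-100,-72]]
  ]
}}

```text
clock: 11.0
eef_pos: [424.2, 261.6, 83.6]
eef_rot: [-3.142, -0.0, 2.954]
wrist_force: [-0.3, 0.4, 0.4]
finger_gap: 66.0
```

Request:
{"op": "send_rows", "data": {
  "series": [
    [[0.7,0,0,0,-8],[0.7,0,0,0,-12],[0.7,0,0,0,-12],[0.7,0,0,0,-12]]
  ]
}}

```text
clock: 11.4
eef_pos: [424.2, 261.6, 83.6]
eef_rot: [-3.142, -0.0, -3.128]
wrist_force: [-0.0, -0.0, 0.9]
finger_gap: 65.6
```

```bash
python3 - <<'E'
from h import *
c=manip.camera("wrist"); st0=dict(eef_pos=[424.6,262,11],eef_rot=[3.1405,0,1.692]); P0=pose(c,st0)
q=[onz(c,P0,150+u/4,100+v/4,14) for u,v in ((200,288),(401,302))]; print("ends",np.round(q,1), "len",np.linalg.norm(q[0]-q[1]))
st,c,P=W(); print(st["clock"],st["eef_pos"],st["eef_rot"],st["finger_gap"])
D=manip.silhouettes("small_center",c)
for d in D: 
    m=np.array(d["pixels"],np.uint8); cn=max(cv2.findContours(m,0,2)[0],key=len); b=cv2.minAreaRect(cn); print(d["conf"],b)
    (u,v),_,_=b; o=onz(c,P,u,v,14); print("c",np.round(o,1))
im=c["img"][:,:,::-1].copy(); im=cv2.resize(im[60:260,130:370],None,fx=3,fy=3,interpolation=cv2.INTER_NEAREST); cv2.imwrite("pics/c5.png",im)
print(rel(st,*((q[0]+q[1])/2)))
E
```

```text
ends [[386.2 289.8  14. ]
 [421.  291.6  14. ]] len 34.882836278642515
11.45 [424.23971801 261.64614819  83.65022794] [ 3.14157352e+00  1.81276973e-05 -3.12777954e+00] 65.52517936480105
0.77 ((282.5, 173.5), (39.0, 27.0), 90.0)
c [405.5 292.1  14. ]
(array([20.3, 29.3, 69.7]), None)
```

View pics/c5.png

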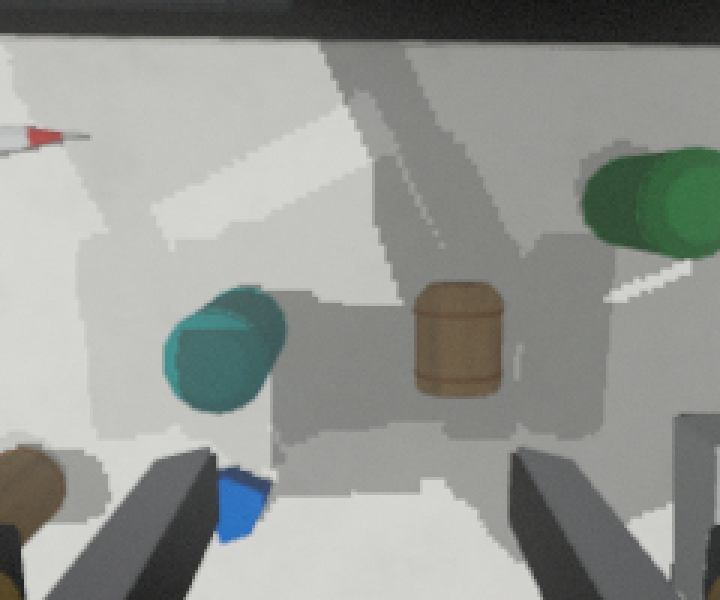

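The crop shows the tower lying aligned with tool x, top at image-up, at about (458,340). I grip it there.

Request:
{"op": "send_rows", "data": {
  "series": [
    [[0.7,19.5,30,20,0],[0.7,19.5,30,60,0],[0.7,19.5,30,85,0],[0.7,19.5,30,92,0],[0.7,19.5,30,92,0],[0.2,19.5,30,92,0],[0.2,19.5,30,92,0],[0.2,19.5,30,92,0],[0.2,19.5,30,92,0],[0.2,19.5,30,92,0]]
  ],
  "newtons": 12
}}

```text
clock: 12.55
eef_pos: [404.4, 291.4, -8.0]
eef_rot: [3.141, 0.0, -3.126]
wrist_force: [0.2, 0.6, -0.9]
finger_gap: 29.1
```

Request:
{"op": "send_rows", "data": {
  "series": [
    [[0.2,0,0,0,0],[0.2,0,0,0,0],[0.2,0,0,0,0],[0.2,0,0,-20,0],[0.2,0,0,-60,0],[0.2,0,0,-110,8],[0.2,0,0,-140,16],[0.2,0,0,-140,24],[0.2,0,0,-140,32],[0.2,0,0,-140,40]]
  ]
}}

```text
clock: 13.55
eef_pos: [404.2, 291.3, 131.6]
eef_rot: [-3.142, -0.0, 2.454]
wrist_force: [-0.4, 0.7, -0.9]
finger_gap: 27.3
```

```bash
python3 - <<'E'
from h import *
st,c,P=W(); print(st["clock"],st["eef_pos"],st["eef_rot"],st["finger_gap"])
T=np.array(c["T_tool_cam"])
D=manip.silhouettes("small_center",c)
for d in D: print(d["conf"],d["rect"])
for X in ((-17,-14,-22),(17,14,-22),(0,0,-22)): print(proj(c,T,X))
cv2.imwrite("pics/c6.png",cv2.resize(c["img"][120:290,170:330,::-1],None,fx=3,fy=3))
E
```

```text
13.55 [404.16146997 291.28322192 131.62130757] [-3.14157766e+00 -1.43103268e-05  2.45372625e+00] 27.309446244564096
0.69 [229.2, 195.5, 39.8, 65.4]
[229.1192353  250.24651078]
[272.01236989 201.1074563 ]
[250.1096594  226.19954841]
```

View pics/c6.png

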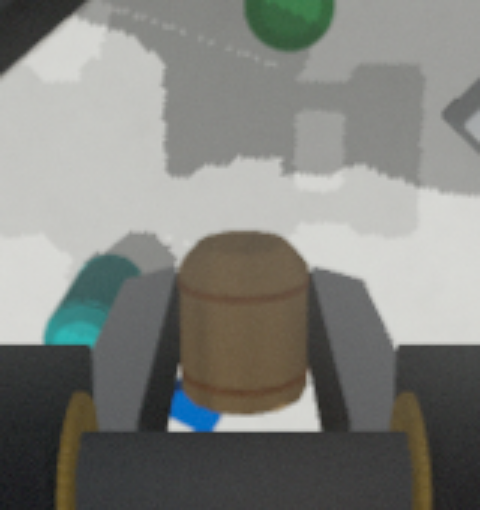

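The small tower is held, top toward tool +x. I carry it towards the tall block and locate the block's inner face.

Request:
{"op": "send_rows", "data": {
  "series": [
    [[0.2,-154,54,-48,8],[0.2,-154,54,-48,16],[0.2,-154,54,-48,24],[0.2,-154,54,-48,32],[0.2,-154,54,-48,40],[0.2,-154,54,-48,43.6],[0.2,-154,54,-48,43.6],[0.2,-154,54,-48,43.6]]
  ]
}}

```text
clock: 14.45
eef_pos: [557.7, 236.2, 179.4]
eef_rot: [-3.141, 0.0, 1.703]
wrist_force: [0.3, 0.3, -0.7]
finger_gap: 27.4
```

```bash
python3 - <<'E'
from h import *
st,c,P=W(); print(st["clock"],st["eef_pos"],st["eef_rot"],st["finger_gap"])
D=manip.silhouettes("tall_block",c)
for d in D[:2]: print(d["conf"],d["rect"])
for d in manip.find_in("pad_a",c): l,t,w,h=d["rect"]; print("pad",d["conf"],d["rect"],np.round(onz(c,P,l+w/2,t+h/2,9)))
im=cv2.resize(c["img"][:,:,::-1],None,fx=1.5,fy=1.5)
x0,y0=549,272; a=np.radians(97); r=np.array([np.cos(a),np.sin(a)]); n=np.array([r[1],-r[0]])
for z,col in ((76,(0,255,0)),(6,(255,0,0))):
    pts=[proj(c,P,[*(np.array([x0,y0])+s*12*r+t*25*n),z])*1.5 for s,t in ((1,1),(1,-1),(-1,-1),(-1,1))]
    print(z,np.round(np.array(pts)/1.5)); cv2.polylines(im,[np.array(pts,int)],True,col,1)
cv2.imwrite("pics/c7.png",im)
E
```

```text
14.45 [557.73922867 236.17169918 179.41329617] [-3.14117222e+00  1.01697268e-04  1.70318580e+00] 27.44444401328501
0.68 [231.5, 135.6, 46.4, 27.6]
pad 0.78 [235.1, 184.9, 30.9, 12.6] [561. 213.   9.]
pad 0.74 [231.6, 294.5, 28.4, 18.5] [576.  41.   9.]
pad 0.5 [235.0, 255.6, 27.7, 8.1] [571. 113.   9.]
76 [[271. 140.]
 [223. 140.]
 [224. 162.]
 [270. 163.]]
6 [[267. 137.]
 [229. 137.]
 [229. 155.]
 [267. 155.]]
```

View pics/c7.png

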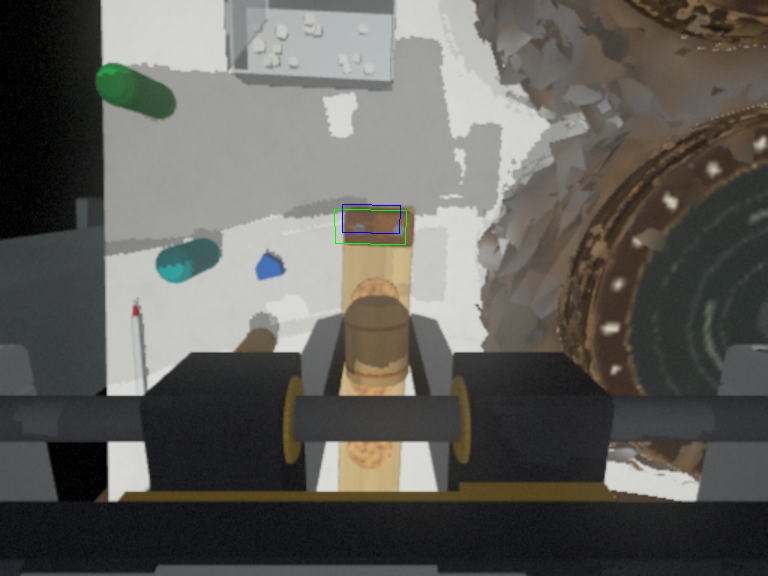

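The block overlay needs a shift of about +5 mm across the row, and the inner face lies at about y=258. I work out the numbers.

```bash
python3 - <<'E'
from h import *
st,c,P=W(); M=R.from_euler('xyz',st["eef_rot"]).as_matrix()
for u,v in ((229,164),(276,164.5),(252,164)):
    q=onz(c,P,u,v,76); print(np.round(q,1), np.round(M.T@(q-st["eef_pos"]),1))
E
```

```text
[531.7 256.2  76. ] [ 23.1 -23.2 103.6]
[581.8 262.2  76. ] [ 22.6  27.3 103.6]
[556.2 259.4  76. ] [ 23.1   1.5 103.6]
```

Request:
{"op": "send_rows", "data": {
  "series": [
    [[0.2,0,2,50,0],[0.2,0,2,90,0],[0.2,6,2,100,0],[0.2,8,2,105,0],[0.2,8,2,105,0],[0.2,8,2,105,0]]
  ]
}}

```text
clock: 15.25
eef_pos: [559.7, 244.8, 76.7]
eef_rot: [3.139, -0.001, 1.699]
wrist_force: [0.1, -0.3, -0.5]
finger_gap: 27.5
```

```bash
python3 - <<'E'
from h import *
st,c,P=W(); print(st["clock"],st["eef_pos"],st["eef_rot"],st["wrist_force"])
cv2.imwrite("pics/c8.png",cv2.resize(c["img"][70:270,150:350,::-1],None,fx=3,fy=3,interpolation=cv2.INTER_NEAREST))
M=R.from_euler('xyz',st["eef_rot"]).as_matrix()
for v in range(120,220,8):
    q=onz(c,P,252,v,76); print(v,np.round(M.T@(q-st["eef_pos"]),1)[0],end=' ; ')
E
```

```text
15.25 [559.69502319 244.82390509  76.66693682] [ 3.13876275e+00 -6.07790697e-04  1.69903308e+00] [ 0.05693178 -0.2979047  -0.45332624]
120 67.9 ; 128 62.6 ; 136 57.2 ; 144 51.8 ; 152 46.3 ; 160 40.7 ; 168 35.1 ; 176 29.3 ; 184 23.5 ; 192 17.7 ; 200 11.7 ; 208 5.7 ; 216 -0.4 ;
```

View pics/c8.png

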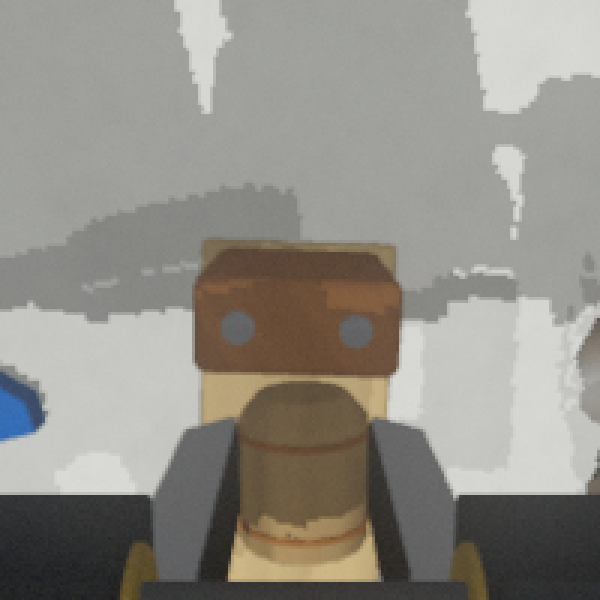

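Request:
{"op": "send_rows", "data": {
  "series": [
    [[0.2,1,0,6,0],[0.2,1,0,9,0],[0.2,1,0,12,0],[0.2,1,0,15,0],[0.2,1,0,18,0],[0.2,1,0,20,0],[0.2,1,0,22,0],[0.2,1,0,24,0],[0.2,1,0,26,0],[0.2,1,0,26,0]]
  ]
}}

```text
clock: 16.3
eef_pos: [559.0, 244.6, 48.6]
eef_rot: [3.141, 0.001, 1.698]
wrist_force: [2.1, -5.0, 0.6]
finger_gap: 27.2
```

Request:
{"op": "send_rows", "data": {
  "series": [
    [[0.2,0,0,4,0],[0.2,0,0,8,0],[0.2,0,0,12,0],[0.2,0,0,16,0],[0.2,0,0,18,0],[0.2,0,0,18,0]]
  ]
}}

```text
clock: 16.9
eef_pos: [558.8, 244.5, 30.2]
eef_rot: [-3.141, 0.001, 1.698]
wrist_force: [0.1, -4.0, -0.9]
finger_gap: 27.3
```

```bash
python3 - <<'E'
from h import *
st,c,P=W(); print(st["clock"],st["eef_pos"],st["eef_rot"],st["wrist_force"],st["finger_gap"])
cv2.imwrite("pics/c9.png",cv2.resize(c["img"][70:270,150:350,::-1],None,fx=3,fy=3,interpolation=cv2.INTER_NEAREST))
E
```

```text
16.9 [558.79525346 244.49225551  30.24881188] [-3.14112271e+00  1.07874964e-03  1.69815760e+00] [ 0.09661942 -4.00829677 -0.89163857] 27.250553253913274
```

View pics/c9.png

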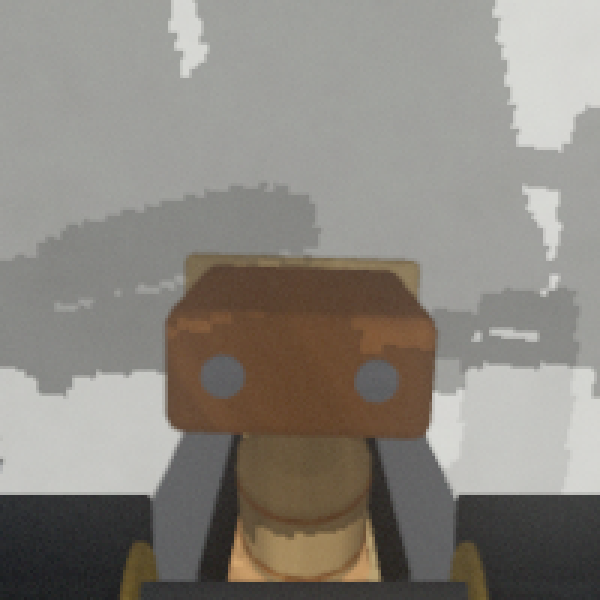

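The tower only rotated about 30° and slid back in the grip, because the bevel touched first. I will lay it flat in the clear area, regrip nearer its foot, and retry with more overhang.

Request:
{"op": "send_rows", "data": {
  "series": [
    [[0.2,-6,0,0,0],[0.2,-6,0,-50,0],[0.2,-6,0,-95,0],[0.2,20,-40,-95,0],[0.2,50,-90,-95,0],[0.2,63,-132,-95,0],[0.2,63,-132,-80,0],[0.2,63,-132,-40,0],[0.2,63,-132,0,0],[0.2,63,-132,14,0]]
  ]
}}

```text
clock: 17.95
eef_pos: [418.2, 290.0, 13.6]
eef_rot: [-3.137, 0.002, 1.699]
wrist_force: [1.2, 0.2, 0.0]
finger_gap: 27.7
```

Request:
{"op": "send_rows", "data": {
  "series": [
    [[0.2,0,0,5,0],[0.2,0,0,10,0],[0.2,0,0,14,0],[0.2,0,0,17,0],[0.2,0,0,20,0],[0.2,0,0,23,0],[0.2,0,0,25,0],[0.2,0,0,25,0]]
  ]
}}

```text
clock: 18.75
eef_pos: [420.1, 291.5, -7.8]
eef_rot: [3.141, -0.001, 1.698]
wrist_force: [-1.8, 1.7, 6.3]
finger_gap: 27.9
```

Request:
{"op": "send_rows", "data": {
  "series": [
    [[0.5,0,0,0,0],[0.5,0,0,0,0],[0.5,0,0,0,0],[0.5,0,0,-30,0],[0.5,0,0,-70,0],[0.5,0,0,-70,0],[0.5,0,0,-70,0]]
  ]
}}

```text
clock: 19.45
eef_pos: [420.0, 291.1, 62.0]
eef_rot: [3.14, -0.0, 1.698]
wrist_force: [-0.4, 0.0, -0.3]
finger_gap: 46.8
```

```bash
python3 - <<'E'
from h import *
st,c,P=W(); print(st["clock"],st["eef_pos"],st["eef_rot"],st["finger_gap"])
cv2.imwrite("pics/c10.png",cv2.resize(c["img"][100:270,150:350,::-1],None,fx=3,fy=3,interpolation=cv2.INTER_NEAREST))
for d in manip.silhouettes("small_center",c): print(d["conf"],d["rect"])
M=R.from_euler('xyz',st["eef_rot"]).as_matrix()
for v in range(150,260,10):
    q=onz(c,P,251,v,14); print(v,np.round(M.T@(q-st["eef_pos"]),1)[0],end=' ; ')
E
```

```text
19.45 [419.95513539 291.07638884  61.95627392] [ 3.14042659e+00 -4.48063146e-04  1.69847837e+00] 46.79390343255335
0.78 [234.1, 172.2, 31.0, 43.6]
150 43.3 ; 160 34.6 ; 170 25.8 ; 180 16.9 ; 190 7.8 ; 200 -1.5 ; 210 -10.9 ; 220 -20.4 ; 230 -30.1 ; 240 -40.0 ; 250 -50.1 ;
```

View pics/c10.png

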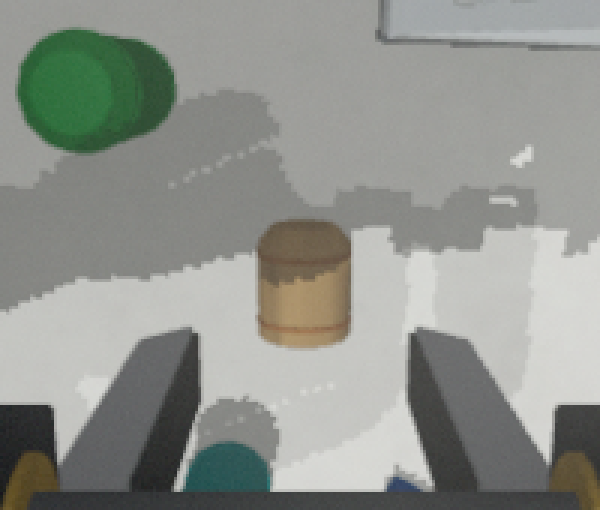

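The crop shows the tower spanning tool x from -12 (foot) to +22 (top), well aligned. Gripping right here gives the overhang I need.

Request:
{"op": "send_rows", "data": {
  "series": [
    [[0.5,0,0,40,0],[0.5,0,0,70,0],[0.5,0,0,70,0],[0.2,0,0,70,0],[0.2,0,0,70,0],[0.2,0,0,70,0],[0.2,0,0,70,0],[0.2,0,0,70,0],[0.2,0,0,30,0],[0.2,0,0,-20,0]]
  ]
}}

```text
clock: 20.55
eef_pos: [418.6, 290.3, 81.2]
eef_rot: [-3.138, 0.002, 1.698]
wrist_force: [0.6, 0.3, -0.4]
finger_gap: 27.3
```

Request:
{"op": "send_rows", "data": {
  "series": [
    [[0.2,0,0,-40,0],[0.2,-20,40,-40,0],[0.2,-45,90,-40,0],[0.2,-65,133,-40,0],[0.2,-65,133,-25,0],[0.2,-65,133,-5,0],[0.2,-65,133,2,0],[0.2,-65,133,2,0],[0.2,-65,133,2,0]]
  ]
}}

```text
clock: 21.45
eef_pos: [559.9, 243.9, 80.5]
eef_rot: [3.141, -0.0, 1.699]
wrist_force: [0.5, 0.6, -0.1]
finger_gap: 27.4
```

```bash
python3 - <<'E'
from h import *
st,c,P=W(); print(st["clock"],st["eef_pos"],st["eef_rot"],st["finger_gap"],st["wrist_force"])
np.save("c11.npy",c["img"])
for t in ("tall_block","small_center"):
  for d in manip.silhouettes(t,c): print(t,d["conf"],d["rect"])
M=R.from_euler('xyz',st["eef_rot"]).as_matrix()
for v in range(160,230,6):
    q=onz(c,P,251,v,76); print(v,np.round(M.T@(q-st["eef_pos"]),1)[0],end=' ; ')
# inner edge: row profile of redness at columns left/right of the tower
im=c["img"].astype(int)
for u in (222,226,278,282): print(u,[(v,int(im[v,u,0]-im[v,u,2]),int(im[v,u].sum())) for v in range(185,206,2)])
E
```

```text
21.45 [559.87191622 243.90733391  80.48502428] [ 3.14081614e+00 -1.91945982e-04  1.69906777e+00] 27.40336348842765 [ 0.45734953  0.612282   -0.1217029 ]
tall_block 0.6 [214.3, 149.4, 67.8, 43.8]
small_center 0.88 [228.3, 189.8, 42.1, 59.8]
160 40.2 ; 166 35.9 ; 172 31.6 ; 178 27.2 ; 184 22.7 ; 190 18.2 ; 196 13.7 ; 202 9.1 ; 208 4.5 ; 214 -0.2 ; 220 -4.9 ; 226 -9.7 ; 222 [(185, 44, 250), (187, 44, 248), (189, 42, 257), (191, 50, 332), (193, 62, 477), (195, 63, 470), (197, 63, 475), (199, 61, 479), (201, 64, 472), (203, 63, 476), (205, 61, 476)]
226 [(185, 51, 255), (187, 50, 257), (189, 45, 242), (191, 51, 309), (193, 61, 473), (195, 63, 464), (197, 63, 471), (199, 64, 467), (201, 63, 469), (203, 62, 473), (205, 63, 470)]
278 [(185, 46, 260), (187, 44, 257), (189, 46, 253), (191, 44, 245), (193, 60, 394), (195, 63, 471), (197, 63, 467), (199, 61, 455), (201, 46, 477), (203, 46, 460), (205, 40, 468)]
282 [(185, 13, 494), (187, 13, 495), (189, 6, 578), (191, 6, 627), (193, 4, 641), (195, 3, 640), (197, 2, 644), (199, 4, 642), (201, 4, 640), (203, 4, 644), (205, 4, 641)]
```

Request:
{"op": "send_rows", "data": {
  "series": [
    [[0.2,2,0,8,0],[0.2,2,0,12,0],[0.2,2,0,14,0],[0.2,2,0,16,0],[0.2,2,0,18,0],[0.2,2,0,20,0],[0.2,2,0,22,0],[0.2,2,0,24,0],[0.2,2,0,26,0],[0.2,2,0,28,0]]
  ]
}}

```text
clock: 22.6
eef_pos: [560.0, 245.2, 52.1]
eef_rot: [3.141, 0.0, 1.698]
wrist_force: [-1.6, -4.2, 6.0]
finger_gap: 27.3
```

Request:
{"op": "send_rows", "data": {
  "series": [
    [[0.2,0,0,3,0],[0.2,0,0,6,0],[0.2,0,0,9,0],[0.2,0,0,12,0],[0.2,0,0,15,0],[0.2,0,0,18,0],[0.2,1,0,18,0],[0.2,1,0,18,0]]
  ]
}}

```text
clock: 23.4
eef_pos: [559.6, 245.1, 32.9]
eef_rot: [-3.141, 0.002, 1.698]
wrist_force: [3.0, -9.7, -1.2]
finger_gap: 27.4
```

```bash
python3 - <<'E'
from h import *
st,c,P=W(); print(st["clock"],st["eef_pos"],st["eef_rot"],st["finger_gap"],st["wrist_force"])
cv2.imwrite("pics/c12.png",cv2.resize(c["img"][100:270,150:350,::-1],None,fx=3,fy=3,interpolation=cv2.INTER_NEAREST))
E
```

```text
23.4 [559.61238117 245.11647141  32.93579612] [-3.14062555e+00  2.04829877e-03  1.69812927e+00] 27.381584890205364 [ 3.02818478 -9.74820127 -1.16063878]
```

View pics/c12.png

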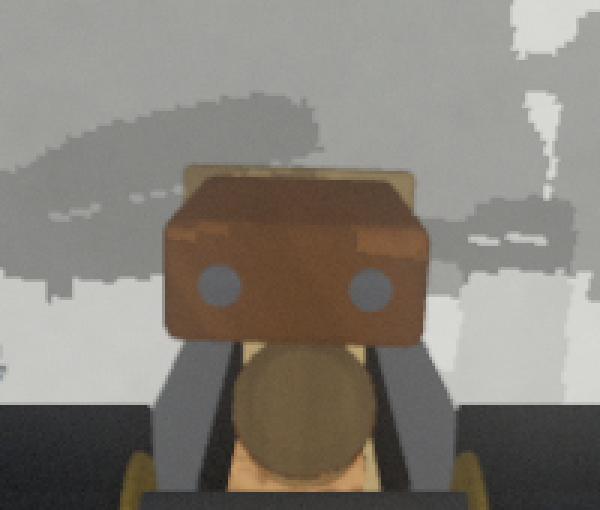

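Now the end disc faces up: the tower is about 70–75° upright. Pressing it onto the cork will level it the rest of the way. I carry it to the low end and look at that disc and block.

Request:
{"op": "send_rows", "data": {
  "series": [
    [[0.2,-8,0,0,0],[0.2,-15,0,-40,0],[0.2,-60,-2,-80,0],[0.2,-110,-4,-80,0],[0.2,-160,-6,-80,0],[0.2,-210,-8,-80,0],[0.2,-260,-10,-80,0],[0.2,-308,-10,-80,0],[0.2,-308,-10,-80,0],[0.2,-308,-10,-80,0]]
  ]
}}

```text
clock: 24.45
eef_pos: [588.7, -61.5, 113.3]
eef_rot: [-3.141, -0.001, 1.696]
wrist_force: [-0.3, -0.6, -0.3]
finger_gap: 27.8
```

```bash
cat >> h.py <<'E'
def pads(z=9):
    st,c,P=W(); M=R.from_euler('xyz',st["eef_rot"]).as_matrix()
    print("clock",st["clock"],np.round(st["eef_pos"],1),np.round(np.degrees(st["eef_rot"][2]),2),st["finger_gap"])
    for t in ("pad_a","low_block"):
        for d in manip.find_in(t,c):
            l,tp,w,h=d["rect"]; q=onz(c,P,l+w/2,tp+h/2,z); print(t,round(d["conf"],2),np.round(d["rect"]),np.round(q,1),"tool",np.round(M.T@(q-st["eef_pos"]),1)[:2],"size",np.round(w*(P[2,3]-z)/K(c)),np.round(h*(P[2,3]-z)/K(c)))
    return st,c,P
E
python3 - <<'E'
from h import *
st,c,P=pads(); cv2.imwrite("pics/c13.png",cv2.resize(c["img"][:,:,::-1],None,fx=1.5,fy=1.5))
E
```

```text
clock 24.45 [588.7 -61.5 113.3] 97.18 27.794092616958228
pad_a 0.76 [234.   1.  43.  18.] [572.3 109.4   9. ] tool [171.5   5.2] size 46.0 19.0
pad_a 0.65 [230. 135.  40.  39.] [583.5 -28.4   9. ] tool [33.4 -0.9] size 43.0 42.0
pad_a 0.58 [230.  58.  43.  41.] [575.3  47.6   9. ] tool [109.9   0.4] size 46.0 43.0
low_block 0.64 [230. 209.  39.  11.] [591.3 -94.8   9. ] tool [-33.5  -1.5] size 42.0 11.0
```

View pics/c13.png

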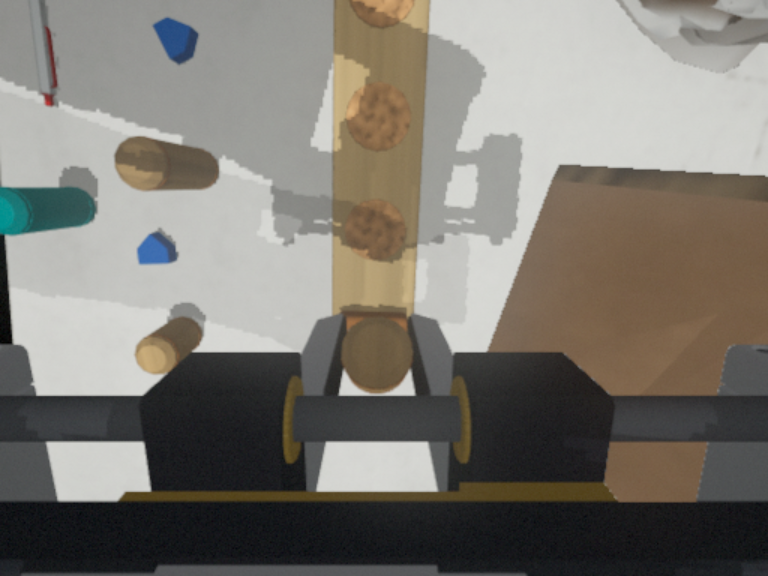

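```bash
python3 - <<'E'
from h import *
c=manip.camera("scene"); P=pose(c)
for uv in ((310,150),(408,187)): print("scene bottom",uv,np.round(onz(c,P,*uv,0)))
cv2.imwrite("pics/s2.png",c["img"][:,:,::-1])
t=manip.camera("top"); Q=pose(t)
for uv in ((280,110),(391,123)): print("top bottom?",uv,np.round(onz(t,Q,*uv,0)))
# corner top triangulated: scene (330,87)?/(441,130) vs top (292,48),(408,52)
print(tri([(c,P,436,138),(t,Q,408,50)]),tri([(c,P,331,86),(t,Q,291,48)]))
st,w,PW=W()
for uv in ((560,165),(490,350)): print("wrist",[np.round(onz(w,PW,uv[0]/1.5,uv[1]/1.5,z)) for z in (0,60,120)])
E
```

```text
scene bottom (310, 150) [725.  26.   0.]
scene bottom (408, 187) [ 723. -225.    0.]
top bottom? (280, 110) [725.  26.   0.]
top bottom? (391, 123) [ 674. -244.    0.]
(array([ 785.19687951, -244.2729065 ,  124.1021175 ]), np.float64(19.409140679170818)) (array([785.73252546,  13.51840104, 164.54211359]), np.float64(10.002872089416766))
wrist [array([708.,  37.,   0.]), array([683.,  31.,  60.]), array([658.,  25., 120.])]
wrist [array([ 685., -107.,    0.]), array([665., -85.,  60.]), array([644., -63., 120.])]
```

Request:
{"op": "send_rows", "data": {
  "series": [
    [[0.2,33.4,-0.9,40,1],[0.2,33.4,-0.9,80,1],[0.2,33.4,-0.9,100,1],[0.2,33.4,-0.9,105,1],[0.2,33.4,-0.9,108,1],[0.2,33.4,-0.9,110,1],[0.2,33.4,-0.9,112,1],[0.2,33.4,-0.9,113,1],[0.2,33.4,-0.9,114,1],[0.2,33.4,-0.9,114,1]]
  ]
}}

```text
clock: 25.75
eef_pos: [583.8, -27.4, -0.2]
eef_rot: [3.141, 0.0, 1.681]
wrist_force: [-1.1, -0.2, 0.5]
finger_gap: 27.2
```

Request:
{"op": "send_rows", "data": {
  "series": [
    [[0.2,0,0,0.5,0],[0.2,0,0,1,0],[0.2,0,0,1,0]]
  ]
}}

```text
clock: 26.05
eef_pos: [583.7, -27.3, -1.4]
eef_rot: [-3.142, 0.0, 1.681]
wrist_force: [-1.2, 0.1, 0.3]
finger_gap: 27.5
```

Request:
{"op": "send_rows", "data": {
  "series": [
    [[0.2,0,0,0.5,0],[0.2,0,0,1,0],[0.2,0,0,1,0]]
  ]
}}

```text
clock: 26.35
eef_pos: [583.6, -27.3, -2.5]
eef_rot: [-3.141, -0.0, 1.681]
wrist_force: [0.3, 0.3, -0.6]
finger_gap: 27.4
```

Request:
{"op": "send_rows", "data": {
  "series": [
    [[0.2,0,0,0.5,0],[0.2,0,0,1,0],[0.2,0,0,1,0]]
  ]
}}

```text
clock: 26.65
eef_pos: [583.7, -27.3, -3.3]
eef_rot: [3.142, 0.0, 1.681]
wrist_force: [0.2, -0.1, 0.0]
finger_gap: 27.8
```

```bash
python3 - <<'E'
from h import *
st,c,P=W(); T=np.array(c["T_tool_cam"]); print(st["clock"],st["eef_pos"])
np.save("last.npy",c["img"])
D=manip.silhouettes("small_center",c); d=D[0]; m=np.array(d["pixels"]); print([x["conf"] for x in D],d["rect"])
rows=[(v,np.where(m[v])[0].min(),np.where(m[v])[0].max()) for v in np.where(m.any(1))[0]]; print(rows[::4],rows[-1])
def model(px,phi,f):  # f: axial dist pivot->foot; phi tilt from horizontal; returns hull mask
    a=np.array([-np.cos(phi),0,np.sin(phi)]); u=np.array([np.sin(phi),0,np.cos(phi)]); o=np.array([px,0,-22.])
    pts=[]
    for s,r in ((f,14),(f-29,14),(f-34,9)):
        for t in np.linspace(0,2*np.pi,32): pts.append(proj(c,T,o+s*a+r*(np.cos(t)*u+np.sin(t)*np.array([0,1,0]))))
    h=cv2.convexHull(np.array(pts,np.float32)); k=np.zeros((384,512),np.uint8); cv2.fillConvexPoly(k,np.round(h).astype(int),1); k[263:]=0; return k>0
mm=m.copy(); mm[263:]=0; best=[]
for px in range(-6,7,2):
  for ph in range(50,96,5):
    for f in range(2,20,2):
      k=model(px,np.radians(ph),f); best.append(((k&mm).sum()/(k|mm).sum(),px,ph,f))
best.sort(reverse=True); print(*[tuple(np.round(b,3)) for b in best[:12]],sep="\n")
E
```

```text
26.65 [583.73906683 -27.29756569  -3.31577334]
[0.87] [228.6, 210.6, 43.9, 51.6]
[(np.int64(212), np.int64(242), np.int64(255)), (np.int64(216), np.int64(236), np.int64(264)), (np.int64(220), np.int64(232), np.int64(269)), (np.int64(224), np.int64(229), np.int64(272)), (np.int64(228), np.int64(228), np.int64(273)), (np.int64(232), np.int64(228), np.int64(274)), (np.int64(236), np.int64(227), np.int64(274)), (np.int64(240), np.int64(228), np.int64(274)), (np.int64(244), np.int64(230), np.int64(272)), (np.int64(248), np.int64(232), np.int64(270)), (np.int64(252), np.int64(234), np.int64(268)), (np.int64(256), np.int64(236), np.int64(264)), (np.int64(260), np.int64(241), np.int64(258))] (np.int64(262), np.int64(246), np.int64(252))
(np.float64(0.935), np.float64(-4.0), np.float64(75.0), np.float64(12.0))
(np.float64(0.932), np.float64(-4.0), np.float64(75.0), np.float64(10.0))
(np.float64(0.93), np.float64(-6.0), np.float64(70.0), np.float64(10.0))
(np.float64(0.929), np.float64(-4.0), np.float64(75.0), np.float64(8.0))
(np.float64(0.924), np.float64(-6.0), np.float64(80.0), np.float64(18.0))
(np.float64(0.921), np.float64(-6.0), np.float64(70.0), np.float64(8.0))
(np.float64(0.92), np.float64(-6.0), np.float64(55.0), np.float64(18.0))
(np.float64(0.919), np.float64(-6.0), np.float64(50.0), np.float64(18.0))
(np.float64(0.916), np.float64(-4.0), np.float64(75.0), np.float64(6.0))
(np.float64(0.915), np.float64(-6.0), np.float64(70.0), np.float64(12.0))
(np.float64(0.914), np.float64(-6.0), np.float64(65.0), np.float64(14.0))
(np.float64(0.914), np.float64(-4.0), np.float64(75.0), np.float64(14.0))
```

The model fit says tilt about 75° with the foot near the cork, short of the tipping angle. I shift +6 mm along tool x so it is centred, then let it settle.

Request:
{"op": "send_rows", "data": {
  "series": [
    [[0.2,3,0,0,0],[0.2,6,0,0,0],[0.2,6,0,0,0],[0.33,6,0,0,0],[0.33,6,0,0,0],[0.5,6,0,0,0],[0.5,6,0,0,0],[0.5,6,0,0,0]]
  ]
}}

```text
clock: 27.55
eef_pos: [583.1, -21.4, -3.4]
eef_rot: [-3.142, 0.0, 1.681]
wrist_force: [-0.3, -0.1, -0.3]
finger_gap: 46.6
```

Request:
{"op": "send_rows", "data": {
  "series": [
    [[0.5,0,0,-40,0],[0.5,0,0,-80,0],[0.5,-15,0,-110,0],[0.5,-30,0,-110,0],[0.5,-30,0,-110,0]]
  ]
}}

```text
clock: 28.05
eef_pos: [586.4, -52.6, 106.7]
eef_rot: [3.141, 0.0, 1.679]
wrist_force: [-0.2, 1.1, -0.4]
finger_gap: 47.0
```

```bash
cat >> h.py <<'E'
def fitmask(c,P,m,x0,h,z0,hs=None):
    "IoU fit of an upright bevelled tower; returns best (iou,x,y)"
    def model(x,y,h):
        pts=np.vstack([cyl(x,y,z0,z0+h-5,14),cyl(x,y,z0+h,z0+h,9)]); k=np.zeros((384*4,512*4),np.uint8)
        p=np.array([proj(c,P,q) for q in pts],np.float32); cv2.fillConvexPoly(k,np.round((cv2.convexHull(p)+.5)*4).astype(int),1); return k>0
    M4=cv2.resize(m.astype(np.uint8),None,fx=4,fy=4,interpolation=cv2.INTER_NEAREST)>0
    sc=lambda s:-(model(s[0],s[1],h)&M4).sum()/(model(s[0],s[1],h)|M4).sum()
    from scipy.optimize import minimize
    r=minimize(sc,x0,method="Nelder-Mead",options=dict(initial_simplex=[x0,[x0[0]+6,x0[1]],[x0[0],x0[1]+6]],xatol=.2,maxiter=60)); return -r.fun,*np.round(r.x,1)
def see(k,x0,h,z0):
    st,c,P=W(); M=R.from_euler('xyz',st["eef_rot"]).as_matrix()
    for d in manip.silhouettes(k+"_center",c):
        l,t,w,hh=d["rect"]; q=onz(c,P,l+w/2,t+hh/2,z0+h/2)
        if np.hypot(*(q[:2]-x0))<40:
            f=fitmask(c,P,np.array(d["pixels"]),list(q[:2]),h,z0); rl=M.T@(np.array([f[1],f[2],0])-st["eef_pos"])
            print(k,"clock",st["clock"],"eef",np.round(st["eef_pos"],1),"rect",np.round(d["rect"]),"conf",round(d["conf"],2),"fit",f,"tool",np.round(rl[:2],1)); return st,c,P
    print("not seen",k,st["eef_pos"]); return st,c,P
E
python3 - <<'E'
from h import *
see("small",(583,-28),34,9); st,c,P=pads()
cv2.imwrite("pics/c14.png",cv2.resize(c["img"][90:270,150:350,::-1],None,fx=3,fy=3,interpolation=cv2.INTER_NEAREST))
E
```

```text
small clock 28.05 eef [586.4 -52.6 106.7] rect [235. 156.  31.  35.] conf 0.98 fit (np.float64(0.9379431145216448), np.float64(584.7), np.float64(-34.3)) tool [18.4  0.2]
clock 28.15 [585.7 -51.1 105.2] 96.27 47.262707927168876
pad_a 0.95 [230.   0.  48.  27.] [570.5 113.7   9. ] tool [165.4   3.2] size 50.0 28.0
pad_a 0.67 [231.  66.  44.  44.] [577.   47.8   9. ] tool [99.2  2.4] size 45.0 46.0
pad_a 0.56 [230. 143.  42.  33.] [583.  -21.8   9. ] tool [29.3  0.8] size 44.0 34.0
```

```bash
python3 - <<'E'
from h import *
see("small",(583,-28),34,9); st,c,P=see("small",(583,-28),34,9)
print(proj(c,P,[583.5,-28.4,9]),[proj(c,P,[583.5-.11*22*s,-28.4+22*s,9]).round(1) for s in (1,-1)])
E
```

```text
small clock 28.3 eef [585.8 -50.6 105.5] rect [236. 158.  30.  33.] conf 0.75 fit (np.float64(0.9296573259922755), np.float64(584.4), np.float64(-34.5)) tool [16.1  0.5]
small clock 28.4 eef [586.1 -50.6 105.9] rect [236. 156.  32.  33.] conf 0.69 fit (np.float64(0.9594583702748448), np.float64(583.7), np.float64(-33.9)) tool [16.9 -0.4]
[250.60957775 165.63895746] [array([250.6, 144.4]), array([250.6, 186.2])]
```

The small tower stands upright but about 6 mm short of centre. I regrip it and shift it.

Request:
{"op": "send_rows", "data": {
  "series": [
    [[0.5,16.5,0,40,0],[0.5,16.5,0,80,0],[0.5,16.5,0,104,0],[0.5,16.5,0,104,0],[0.5,16.5,0,104,0],[0.2,16.5,0,104,0],[0.2,16.5,0,104,0],[0.2,16.5,0,104,0],[0.2,16.5,0,104,0],[0.2,16.5,0,104,0]]
  ]
}}

```text
clock: 29.5
eef_pos: [585.1, -34.8, 3.8]
eef_rot: [3.14, 0.0, 1.681]
wrist_force: [-1.5, 0.6, 7.3]
finger_gap: 27.7
```

Request:
{"op": "send_rows", "data": {
  "series": [
    [[0.2,0,0,-3,0],[0.2,3,0,-3,0],[0.2,6,0,-3,0],[0.2,6,0,-2,0],[0.2,6,0,0,0],[0.2,6,0,0,0],[0.33,6,0,0,0],[0.45,6,0,0,0],[0.5,6,0,0,0],[0.5,6,0,0,0]]
  ]
}}

```text
clock: 30.5
eef_pos: [583.8, -28.8, 2.5]
eef_rot: [-3.141, -0.0, 1.681]
wrist_force: [0.4, 0.2, 0.1]
finger_gap: 46.3
```

Request:
{"op": "send_rows", "data": {
  "series": [
    [[0.5,0,0,-40,0],[0.5,0,0,-90,0],[0.5,-10,0,-120,0],[0.5,-40,0,-120,0],[0.5,-40,0,-120,0],[0.5,-40,0,-120,0]]
  ]
}}

```text
clock: 31.1
eef_pos: [588.0, -68.7, 122.2]
eef_rot: [-3.141, -0.0, 1.68]
wrist_force: [-0.6, -0.4, -0.6]
finger_gap: 47.3
```

```bash
python3 - <<'E'
from h import *
see("small",(583,-28),34,9); st,c,P=pads()
D=manip.find_in("medium_center",c)
for k in ("medium","tallest","large"):
    for d in manip.find_in(k+"_center",c):
        l,t,w,h=d["rect"]; print(k,round(d["conf"],2),np.round(d["rect"]),np.round(onz(c,P,l+w/2,t+h/2,25)))
E
```

```text
not seen small [588.00444377 -68.69242582 122.18496878]
clock 31.2 [588.  -67.9 122. ] 96.33 46.929648397506035
pad_a 0.89 [235.   0.  37.  15.] [571.4 107.7   9. ] tool [176.4   3. ] size 41.0 17.0
pad_a 0.86 [231. 126.  40.  42.] [583.9 -27.2   9. ] tool [40.9  0.6] size 44.0 46.0
pad_a 0.78 [231.  51.  42.  42.] [575.9  48.2   9. ] tool [116.7   1. ] size 46.0 46.0
pad_a 0.57 [ 96. 154.  24.  19.] [428.2 -62.5   9. ] tool [  23. -158.] size 26.0 20.0
low_block 0.66 [230.  52.  43.  42.] [576.   47.4   9. ] tool [115.9   0.9] size 47.0 46.0
low_block 0.16 [ 96. 151.  26.  22.] [429.  -61.2   9. ] tool [  24.1 -157.1] size 29.0 24.0
medium 0.77 [ 96. 202.  42.  34.] [ 446. -121.   25.]
tallest 0.69 [81. 85. 65. 37.] [442.   1.  25.]
large 0.56 [  1. 121.  69.  29.] [362. -40.  25.]
large 0.31 [224. 200.  47.  26.] [588. -98.  25.]
```

```bash
python3 - <<'E'
from h import *
for n in ("scene","top","wrist"):
    st=manip.read_state(); c=manip.camera(n); P=pose(c,st)
    for k in ("small","medium"):
      for d in manip.find_in(k+"_center",c):
        l,t,w,h=d["rect"]; print(n,k,round(d["conf"],2),np.round(d["rect"]),np.round(onz(c,P,l+w/2,t+h/2,20)))
    if n=="wrist":
        u,v=proj(c,P,[583.5,-28.4,9]); print("pad px",u,v); g=cv2.cvtColor(c["img"],cv2.COLOR_RGB2GRAY)[110:200:3,215:290:2]
        ch=" .:-=+*#%@"[::-1]
        for r in g: print("".join(ch[int(x)*9//255] for x in r))
        print([tuple(c["img"][int(vv),251]) for vv in range(115,210,8)])
    cv2.imwrite(f"pics/{n}_x.png",c["img"][:,:,::-1])
E
```

```text
scene small 0.55 [302. 180.  15.  19.] [591. -28.  20.]
scene medium 0.7 [314. 246.  22.  19.] [ 449. -123.   20.]
scene medium 0.59 [209. 187.  13.  27.] [462. 144.  20.]
top small 0.56 [304. 153.  10.  15.] [585. -31.  20.]
wrist small 0.73 [237. 134.  26.  29.] [583. -29.  20.]
wrist medium 0.96 [ 92. 202.  47.  35.] [ 442. -125.   20.]
pad px 250.30565205073324 147.00983256844006
====+++++++++++++++++++++++++++++=====
====+++++++++++++++++++++++++++++=====
====+++++++++++++++++++++++++++++=====
====+++++++++++++++++++++++++++++=====
====*++++++++++++++++++++++++++++=====
====+++++++++++++++++++++++++++++=====
====+++++++++++*+*++++++++++++++======
+===+++++++*++++*****+++*+++++++======
++++***+++****+******+++++++++++======
++++*********+*********+++++++++======
++++********************++++++++======
++++*****+****************+*++++======
++++**********************++++++======
++++***********************+++++======
++++************************++++======
--=+**********************+=---=======
---+********+**********+==========-=++
----=+=***=++++*******+=========-:::--
----=======
[... 310 characters left out ...]
======================::::---
-----==========================::::---
---:-==========================::::---
-----==+********++*+*********==::::---
[(np.uint8(145), np.uint8(126), np.uint8(93)), (np.uint8(142), np.uint8(124), np.uint8(91)), (np.uint8(138), np.uint8(106), np.uint8(75)), (np.uint8(125), np.uint8(106), np.uint8(77)), (np.uint8(110), np.uint8(95), np.uint8(68)), (np.uint8(112), np.uint8(95), np.uint8(70)), (np.uint8(154), np.uint8(118), np.uint8(84)), (np.uint8(182), np.uint8(162), np.uint8(121)), (np.uint8(182), np.uint8(162), np.uint8(119)), (np.uint8(184), np.uint8(163), np.uint8(121)), (np.uint8(178), np.uint8(158), np.uint8(118)), (np.uint8(127), np.uint8(96), np.uint8(68))]
```

The small tower stands on its disc, with its rect centred on the disc pixels. Next is the medium tower.

Request:
{"op": "send_rows", "data": {
  "series": [
    [[0.55,-20,-48,0,0],[0.55,-40,-95,0,0],[0.55,-56,-148,5,0],[0.55,-56,-148,10,0],[0.55,-56,-148,10,0],[0.55,-56,-148,10,0]]
  ]
}}

```text
clock: 32.6
eef_pos: [448.4, -140.4, 113.0]
eef_rot: [3.141, 0.0, 1.681]
wrist_force: [0.6, -0.6, 0.5]
finger_gap: 51.7
```

```bash
python3 - <<'E'
from h import *
see("medium",(447,-127),50,0);st,c,P=see("medium",(447,-127),50,0)
for d in manip.find_in("chip_0",c):
    l,t,w,h=d["rect"]; print("chip",round(d["conf"],2),np.round(onz(c,P,l+w/2,t+h/2,6)))
E
```

```text
medium clock 32.6 eef [ 448.4 -140.4  113. ] rect [233. 156.  31.  36.] conf 0.62 fit (np.float64(0.9584961700797249), np.float64(447.0), np.float64(-125.3)) tool [15.2  0.2]
medium clock 32.7 eef [ 448.5 -140.1  112.8] rect [234. 157.  32.  35.] conf 0.75 fit (np.float64(0.9469394153146798), np.float64(447.0), np.float64(-125.0)) tool [15.2  0.2]
chip 0.84 [430. -62.   6.]
```

Request:
{"op": "send_rows", "data": {
  "series": [
    [[0.55,15,0,40,0],[0.55,15,0,80,0],[0.55,15,0,112,0],[0.55,15,0,112,0],[0.55,15,0,112,0],[0.2,15,0,112,0],[0.2,15,0,112,0],[0.2,15,0,112,0],[0.2,15,0,112,0],[0.2,15,0,112,0]]
  ],
  "newtons": 15
}}

```text
clock: 33.85
eef_pos: [446.2, -125.8, 1.5]
eef_rot: [3.14, 0.001, 1.681]
wrist_force: [-1.1, 0.3, 8.0]
finger_gap: 27.7
```

Request:
{"op": "send_rows", "data": {
  "series": [
    [[0.2,0,0,0,0],[0.2,0,0,-30,0],[0.2,0,0,-75,0],[0.2,0,0,-110,0],[0.2,0,0,-110,0]]
  ]
}}

```text
clock: 34.35
eef_pos: [447.7, -126.3, 115.1]
eef_rot: [3.135, 0.003, 1.681]
wrist_force: [-1.0, 0.2, -0.9]
finger_gap: 27.6
```

```bash
python3 - <<'E'
from h import *
st=manip.read_state(); print(st["clock"],st["eef_pos"],np.degrees(st["eef_rot"][2]),st["finger_gap"])
# view pose: pad2 at tool x +35, TCP z=125
a=np.radians(96.2); t=np.array([575.5,47.7])-35*np.array([np.cos(a),np.sin(a)]); print(t,rel(st,*t,130,96.2))
E
```

```text
34.35 [ 447.67500538 -126.28469522  115.0697422 ] 96.31562653920818 27.579646387864784
[579.27997745  12.90471626] (array([123.8, 146.2, -14.4]), np.float64(0.11562653920817922))
```

The medium tower is held. I move over the second disc from the low end.

Request:
{"op": "send_rows", "data": {
  "series": [
    [[0.2,35,34,-15,0],[0.2,70,66,-15,0],[0.2,105,98,-15,0],[0.2,140,130,-15,0],[0.2,158.5,146.5,-15,0],[0.2,158.5,146.5,-15,0],[0.2,158.5,146.5,20,0],[0.2,158.5,146.5,50,0],[0.2,158.5,146.5,50,0],[0.2,158.5,146.5,50,0]]
  ]
}}

```text
clock: 35.35
eef_pos: [573.7, 47.5, 61.0]
eef_rot: [-3.141, -0.0, 1.68]
wrist_force: [0.2, 0.2, 0.2]
finger_gap: 27.5
```

```bash
python3 - <<'E'
from h import *
st,c,P=pads(); print(rel(st,575.7,47.7,10.3,96.2))
M=R.from_euler('xyz',st["eef_rot"]).as_matrix()
for d in manip.silhouettes("medium_center",c):
    print(d["conf"],d["rect"],fitmask(c,P,np.array(d["pixels"]),[st["eef_pos"][0],st["eef_pos"][1]],50,st["eef_pos"][2]-1.2),st["eef_pos"]); break
E
```

```text
clock 35.35 [573.7  47.5  61. ] 96.28 27.522662854298503
pad_a 0.91 [229. 176.  46.  35.] [574.9  51.2   9. ] tool [3.6 1.6] size 40.0 30.0
pad_a 0.77 [229.  85.  56.  51.] [570.5 123.6   9. ] tool [76.   5.2] size 49.0 45.0
pad_a 0.63 [234. 258.  36.   4.] [581.2 -14.5   9. ] tool [-62.5   0.7] size 31.0 4.0
pad_a 0.57 [229.   2.  57.  39.] [563.2 191.8   9. ] tool [144.5   5.5] size 50.0 34.0
low_block 0.44 [227. 327.  45.   3.] [587.2 -90.6   9. ] tool [-138.8   -1.6] size 39.0 3.0
(array([-0.1,  2.1, 50.7]), np.float64(0.08278670952419986))
0.94 [225.5, 192.3, 49.8, 68.8] (np.float64(0.9574887176802055), np.float64(573.7), np.float64(48.4)) [573.66942933  47.53584106  60.98640459]
```

Request:
{"op": "send_rows", "data": {
  "series": [
    [[0.2,-0.5,2,30,0],[0.2,-0.5,2,44,0],[0.2,-0.5,2,48,0],[0.2,-0.5,2,50,0],[0.2,-0.5,2,51,0],[0.2,-0.5,2,51,0],[0.33,-0.5,2,51,0],[0.42,-0.5,2,51,0],[0.5,-0.5,2,51,0],[0.5,-0.5,2,51,0]]
  ]
}}

```text
clock: 36.55
eef_pos: [576.0, 47.8, 9.7]
eef_rot: [3.141, 0.0, 1.681]
wrist_force: [0.4, -0.1, -0.1]
finger_gap: 46.6
```

Request:
{"op": "send_rows", "data": {
  "series": [
    [[0.55,0,0,-45,0],[0.55,0,0,-90,0],[0.55,-40,-40,-110,0],[0.55,-65,-85,-110,0],[0.55,-75,-115,-110,0],[0.55,-75,-115,-110,0],[0.55,-75,-115,-110,0]]
  ]
}}

```text
clock: 37.25
eef_pos: [470.1, -39.7, 120.3]
eef_rot: [3.14, 0.0, 1.68]
wrist_force: [0.6, 0.7, -0.2]
finger_gap: 52.0
```

```bash
python3 - <<'E'
from h import *
see("tallest",(455,-5),82,0); st,c,P=see("tallest",(455,-5),82,0)
for d in manip.silhouettes("medium_center",c): print("medium on pad",d["conf"],d["rect"],fitmask(c,P,np.array(d["pixels"]),[575.7,47.7],50,9))
E
```

```text
not seen tallest [470.10227545 -39.68712535 120.25559407]
tallest clock 37.35 eef [470.8 -39.1 119.8] rect [222. 135.  30.  37.] conf 0.97 fit (np.float64(0.9517763157894736), np.float64(454.9), np.float64(-0.3)) tool [ 40.3 -11.6]
medium on pad 0.87 [343.4, 92.0, 50.5, 38.8] (np.float64(0.9619900497512438), np.float64(576.0), np.float64(48.1))
```

Medium is placed at (576,48), on centre. Next is the tallest tower.

Request:
{"op": "send_rows", "data": {
  "series": [
    [[0.55,40,-11.6,0,0],[0.55,40,-11.6,40,0],[0.55,40,-11.6,80,0],[0.55,40,-11.6,98,0],[0.55,40,-11.6,98,0],[0.2,40,-11.6,98,0],[0.2,40,-11.6,98,0],[0.2,40,-11.6,98,0],[0.2,40,-11.6,98,0],[0.2,40,-11.6,98,0]]
  ],
  "newtons": 15
}}

```text
clock: 38.5
eef_pos: [454.6, -1.0, 22.5]
eef_rot: [3.14, 0.0, 1.681]
wrist_force: [0.6, 0.5, 7.3]
finger_gap: 27.5
```

Request:
{"op": "send_rows", "data": {
  "series": [
    [[0.2,0,0,0,0],[0.2,0,0,-30,0],[0.2,0,0,-75,0],[0.2,0,0,-100,0],[0.2,0,0,-100,0]]
  ]
}}

```text
clock: 39.0
eef_pos: [455.6, -1.1, 125.1]
eef_rot: [3.135, 0.001, 1.681]
wrist_force: [0.1, 0.6, -1.1]
finger_gap: 27.9
```

```bash
python3 - <<'E'
from h import *
st,c,P=pads(); print(rel(st,559.5,199,120,96.2))
for d in manip.silhouettes("tallest_center",c)[:1]: print(d["rect"],fitmask(c,P,np.array(d["pixels"]),list(st["eef_pos"][:2]),82,st["eef_pos"][2]-22))
E
```

```text
clock 39.0 [455.6  -1.1 125.1] 96.31 27.90524181420086
pad_a 0.92 [358.   0.  40.  19.] [562.7 187.5   9. ] tool [175.7 126.6] size 44.0 21.0
pad_a 0.89 [340. 136.  38.  31.] [571.8  47.1   9. ] tool [ 35.2 120.2] size 42.0 35.0
pad_a 0.83 [333. 198.  41.  36.] [580.4 -28.    9. ] tool [-40.4 120.4] size 45.0 40.0
pad_a 0.59 [348.  58.  47.  40.] [569.8 123.7   9. ] tool [111.6 126.6] size 52.0 44.0
(array([187.4, 125.3,   5.6]), np.float64(0.11487313315554104))
```

Request:
{"op": "send_rows", "data": {
  "series": [
    [[0.2,40,26,0,0],[0.2,80,53,0,0],[0.2,120,80,0,0],[0.2,160,107,0,0],[0.2,187,125,0,0],[0.2,187,125,15,0],[0.2,187,125,35,0],[0.2,187,125,35,0],[0.2,187,125,35,0]]
  ]
}}

```text
clock: 40.1
eef_pos: [557.1, 198.1, 86.0]
eef_rot: [-3.14, 0.0, 1.681]
wrist_force: [-0.1, 0.0, 0.2]
finger_gap: 27.8
```

```bash
python3 - <<'E'
from h import *
st,c,P=pads(); print(rel(st,560,199,31,96.2))
for d in manip.silhouettes("tall_block",c)[:1]: print(d["rect"]); l,t,w,h=d["rect"]; print(onz(c,P,l+w/2,t+h,76))
for d in manip.silhouettes("tallest_center",c)[:1]: print(d["rect"],fitmask(c,P,np.array(d["pixels"]),list(st["eef_pos"][:2]),82,st["eef_pos"][2]-22))
im=c["img"].astype(int); print("row v=190:",[(u,int(im[190,u,0]-im[190,u,2])) for u in range(205,305,4)])
E
```

```text
clock 40.1 [557.1 198.1  86. ] 96.29 27.78536645983928
pad_a 0.89 [234. 307.  40.  20.] [577.   53.7   9. ] tool [-145.7    4.1] size 39.0 20.0
pad_a 0.64 [235. 170.  40.  32.] [561.1 203.8   9. ] tool [5.2 4.7] size 39.0 31.0
low_block 0.28 [224.  91.  68.  39.] [555.1 275.5   9. ] tool [77.2  6.6] size 66.0 38.0
(array([ 0.6,  3.1, 55. ]), np.float64(0.08675251099224113))
[225.6, 91.0, 69.0, 40.7]
[557.39677889 258.33566884  76.        ]
[232.1, 168.0, 45.0, 34.3] (np.float64(0.3655916478712768), np.float64(556.6), np.float64(235.0))
row v=190: [(205, 3), (209, 4), (213, 4), (217, 5), (221, 5), (225, 25), (229, 63), (233, 61), (237, 84), (241, 87), (245, 81), (249, 63), (253, 58), (257, 61), (261, 85), (265, 79), (269, 83), (273, 86), (277, 80), (281, 67), (285, 62), (289, 3), (293, 3), (297, 4), (301, 3)]
```

Request:
{"op": "send_rows", "data": {
  "series": [
    [[0.2,0,4.3,25,0],[0.2,0,4.3,45,0],[0.2,0,4.3,51,0],[0.2,0,4.3,54,0],[0.2,0,4.3,55,0],[0.2,0,4.3,55,0],[0.33,0,4.3,55,0],[0.42,0,4.3,55,0],[0.5,0,4.3,55,0],[0.5,0,4.3,55,0]]
  ]
}}

```text
clock: 41.35
eef_pos: [561.9, 199.2, 31.8]
eef_rot: [3.141, -0.0, 1.681]
wrist_force: [0.3, 0.1, -0.6]
finger_gap: 46.5
```

Request:
{"op": "send_rows", "data": {
  "series": [
    [[0.55,0,0,-45,0],[0.55,0,0,-90,0],[0.55,-40,-25,-95,0],[0.55,-70,-65,-95,0],[0.55,-80,-95,-95,0],[0.55,-80,-95,-95,0],[0.55,-80,-95,-95,0]]
  ]
}}

```text
clock: 42.05
eef_pos: [476.7, 109.2, 127.3]
eef_rot: [3.14, -0.0, 1.681]
wrist_force: [0.1, -0.6, 0.7]
finger_gap: 51.8
```

```bash
python3 - <<'E'
from h import *
st,c,P=see("large",(457,146),66,0)
for d in manip.silhouettes("large_center",c): l,t,w,h=d["rect"]; print(np.round(d["rect"]),round(d["conf"],2),np.round(onz(c,P,l+w/2,t+h/2,33)))
for d in manip.silhouettes("tallest_center",c)[:1]: print("tallest on pad",d["conf"],d["rect"],fitmask(c,P,np.array(d["pixels"]),[561,199],82,9))
pads()
E
```

```text
large clock 42.05 eef [476.7 109.2 127.3] rect [222. 137.  32.  31.] conf 0.77 fit (np.float64(0.9605454684746801), np.float64(459.6), np.float64(145.0)) tool [ 37.4 -13.2]
[222. 137.  32.  31.] 0.77 [460. 144.  33.]
[202. 191.  26.  27.] 0.71 [441.  86.  33.]
[169.  43.  36.  44.] 0.6 [403. 223.  33.]
tallest on pad 0.65 [325.0, 88.6, 60.1, 34.8] (np.float64(0.9711141678129298), np.float64(562.2), np.float64(199.6))
clock 42.25 [476.9 109.7 126.5] 96.35 51.88566584331879
pad_a 0.98 [316. 164.  38.  32.] [571.7 123.2   9. ] tool [ 2.9 95.7] size 42.0 36.0
pad_a 0.69 [319.  88.  30.  41.] [557.3 200.2   9. ] tool [81.1 89.9] size 34.0 46.0
pad_a 0.55 [303. 297.  11.  14.] [567.2 -38.6   9. ] tool [-157.4   73.4] size 12.0 15.0
pad_a 0.52 [318. 225.  25.  13.] [577.6  61.2   9. ] tool [-59.3  94.7] size 28.0 15.0
```

Tallest stands at (562,200). Now the large (wooden) tower at (459.6,145).

Request:
{"op": "send_rows", "data": {
  "series": [
    [[0.55,37,-13.2,0,0],[0.55,37,-13.2,40,0],[0.55,37,-13.2,85,0],[0.55,37,-13.2,115,0],[0.55,37,-13.2,115,0],[0.2,37,-13.2,115,0],[0.2,37,-13.2,115,0],[0.2,37,-13.2,115,0],[0.2,37,-13.2,115,0],[0.2,37,-13.2,115,0]]
  ],
  "newtons": 15
}}

```text
clock: 43.4
eef_pos: [460.0, 144.7, 13.0]
eef_rot: [3.139, -0.0, 1.681]
wrist_force: [-0.7, -0.7, 8.1]
finger_gap: 27.5
```

Request:
{"op": "send_rows", "data": {
  "series": [
    [[0.2,0,0,0,0],[0.2,0,0,-30,0],[0.2,0,0,-75,0],[0.2,0,0,-110,0],[0.2,0,0,-110,0],[0.2,0,0,-110,0]]
  ]
}}

```text
clock: 44.0
eef_pos: [459.2, 144.5, 122.1]
eef_rot: [3.14, -0.0, 1.681]
wrist_force: [-0.1, -0.7, -1.3]
finger_gap: 27.8
```

```bash
python3 - <<'E'
from h import *
st,c,P=pads(); print(rel(st,570,123.6,120,96.2))
E
```

```text
clock 44.0 [459.2 144.5 122.1] 96.32 27.789754416582124
pad_a 0.95 [325. 192.  40.  35.] [570.9 125.2   9. ] tool [-31.6 108.7] size 44.0 39.0
pad_a 0.62 [330. 125.  33.  38.] [558.7 199.5   9. ] tool [ 43.7 104.9] size 36.0 42.0
(array([-33. , 107.9,   2.2]), np.float64(0.11521847333119695))
```

Request:
{"op": "send_rows", "data": {
  "series": [
    [[0.2,-14,45,0,0],[0.2,-28,90,0,0],[0.2,-33,108,0,0],[0.2,-33,108,0,0],[0.2,-33,108,25,0],[0.2,-33,108,45,0],[0.2,-33,108,45,0],[0.2,-33,108,45,0]]
  ]
}}

```text
clock: 44.95
eef_pos: [569.5, 123.8, 76.7]
eef_rot: [-3.141, 0.0, 1.681]
wrist_force: [0.7, 0.8, -0.6]
finger_gap: 27.7
```

```bash
python3 - <<'E'
from h import *
st,c,P=pads(); print(rel(st,570,123.6,21.5,96.2))
im=c["img"].astype(int)
for v in (150,186): print("row",v,[(u,int(im[v,u,0]-im[v,u,2])) for u in range(215,300,4)])
for d in manip.silhouettes("large_center",c): print(d["rect"],fitmask(c,P,np.array(d["pixels"]),list(st["eef_pos"][:2]),66,st["eef_pos"][2]-12))
E
```

```text
clock 44.95 [569.5 123.8  76.7] 96.33 27.663406703912962
pad_a 0.65 [229. 168.  44.  37.] [569.1 129.7   9. ] tool [5.9 0.4] size 41.0 35.0
pad_a 0.59 [229. 116.  39.  18.] [561.  187.7   9. ] tool [64.5 -1.3] size 37.0 17.0
pad_a 0.54 [228. 312.  40.  17.] [582.6 -18.3   9. ] tool [-142.6   -2.6] size 38.0 16.0
(array([-0.2,  0.5, 55.2]), np.float64(0.13051921596674276))
row 150 [(215, 3), (219, 34), (223, 41), (227, 40), (231, 43), (235, 42), (239, 44), (243, 45), (247, 43), (251, 42), (255, 43), (259, 46), (263, 52), (267, 53), (271, 54), (275, 49), (279, 46), (283, 26), (287, 3), (291, 4), (295, 3), (299, 4)]
row 186 [(215, 3), (219, 36), (223, 63), (227, 62), (231, 87), (235, 84), (239, 90), (243, 50), (247, 46), (251, 56), (255, 53), (259, 48), (263, 56), (267, 82), (271, 73), (275, 65), (279, 65), (283, 4), (287, 4), (291, 3), (295, 4), (299, 3)]
[35.3, 300.7, 29.5, 31.6] (np.float64(-0.0), np.float64(569.5), np.float64(123.8))
[9.1, 29.5, 85.5, 53.4] (np.float64(-0.0), np.float64(569.5), np.float64(123.8))
[226.2, 193.8, 50.1, 70.7] (np.float64(0.9216952925514502), np.float64(569.5), np.float64(124.8))
```

Request:
{"op": "send_rows", "data": {
  "series": [
    [[0.2,0,0.3,25,0],[0.2,0,0.3,45,0],[0.2,0,0.3,51,0],[0.2,0,0.3,54,0],[0.2,0,0.3,55,0],[0.2,0,0.3,55,0],[0.33,0,0.3,55,0],[0.42,0,0.3,55,0],[0.5,0,0.3,55,0],[0.5,0,0.3,55,0]]
  ]
}}

```text
clock: 46.15
eef_pos: [570.4, 123.7, 21.8]
eef_rot: [3.141, -0.0, 1.681]
wrist_force: [0.2, 0.5, -0.6]
finger_gap: 46.4
```

Request:
{"op": "send_rows", "data": {
  "series": [
    [[0.55,0,0,-45,0],[0.55,0,0,-90,0],[0.55,0,0,-140,0],[0.55,-50,-40,-150,0],[0.55,-90,-70,-150,0],[0.55,-130,-100,-150,0],[0.55,-130,-100,-150,0],[0.55,-130,-100,-150,0]]
  ]
}}

```text
clock: 46.95
eef_pos: [484.9, -17.8, 172.1]
eef_rot: [3.141, 0.0, 1.679]
wrist_force: [0.3, 0.0, -0.5]
finger_gap: 51.6
```

```bash
python3 - <<'E'
from h import *
print(manip.read_state()["clock"])
ims=[]
for n in ("wrist","scene","top"):
    st=manip.read_state(); c=manip.camera(n); P=pose(c,st); ims.append(c["img"][:,:,::-1])
    for k,h,q in (("small",34,(583.6,-28)),("medium",50,(576,48)),("large",66,(569.5,123.7)),("tallest",82,(561.5,199))):
        ds=[]
        for d in manip.silhouettes(k+"_center",c):
            l,t,w,hh=d["rect"]; e=onz(c,P,l+w/2,t+hh/2,9+h/2)
            if np.hypot(*(e[:2]-q))<30: print(n,k,round(d["conf"],2),np.round(d["rect"]),[np.round(float(x),2) for x in fitmask(c,P,np.array(d["pixels"]),list(q),h,9)]); break
    for d in manip.find_in("pad_a",c):
        l,t,w,h=d["rect"]; print("  pad",round(d["conf"],2),np.round(d["rect"]),np.round(onz(c,P,l+w/2,t+h/2,9)[:2]))
a=cv2.resize(ims[0][:,60:400],None,fx=1.1,fy=1.1); b=cv2.resize(ims[1][110:290,80:360],None,fx=1.45,fy=1.45,interpolation=cv2.INTER_CUBIC); t=cv2.resize(ims[2][130:290,130:410],(b.shape[1],int(160*1.45)),interpolation=cv2.INTER_CUBIC)
r=np.vstack([b,t]); a=cv2.resize(a,(374,r.shape[0])); cv2.imwrite("pics/fin.png",np.hstack([a,r]))
print(np.hstack([a,r]).shape)
E
```

```text
46.95
wrist small 0.88 [316. 182.  24.  24.] [np.float64(0.85), np.float64(584.2), np.float64(-28.2)]
wrist medium 0.58 [316. 116.  38.  31.] [np.float64(0.94), np.float64(576.1), np.float64(48.0)]
wrist large 0.64 [322.  40.  48.  42.] [np.float64(0.94), np.float64(570.5), np.float64(123.4)]
  pad 0.81 [320.   2.  36.  16.] [564. 185.]
  pad 0.75 [309. 113.  32.  37.] [572.  48.]
  pad 0.74 [314.  46.  39.  40.] [569. 125.]
  pad 0.69 [307. 174.  33.  31.] [582. -27.]
scene small 0.48 [304. 181.  12.  17.] [np.float64(0.79), np.float64(586.0), np.float64(-26.9)]
scene medium 0.5 [272. 167.  14.  20.] [np.float64(0.74), np.float64(576.0), np.float64(49.1)]
scene large 0.69 [240. 155.  12.  27.] [np.float64(0.92), np.float64(570.1), np.float64(125.2)]
scene tallest 0.83 [207. 141.  16.  28.] [np.float64(0.89), np.float64(563.0), np.float64(201.6)]
  pad 0.57 [239. 173.  16.  10.] [562. 117.]
  pad 0.49 [207. 164.  20.  10.] [552. 196.]
  pad 0.48 [299. 190.  16.  13.] [578. -30.]
  pad 0.43 [267. 183.  19.  10.] [568.  44.]
top large 0.77 [238. 161.  10.  16.] [np.float64(0.85), np.float64(571.6), np.float64(122.5)]
top tallest 0.68 [204. 165.  17.  16.] [np.float64(0.93), np.float64(563.8), np.float64(198.5)]
  pad 0.51 [234. 168.  19.  14.] [562. 125.]
  pad 0.38 [298. 157.   8.  15.] [580. -15.]
(493, 780, 3)
```

View pics/fin.png

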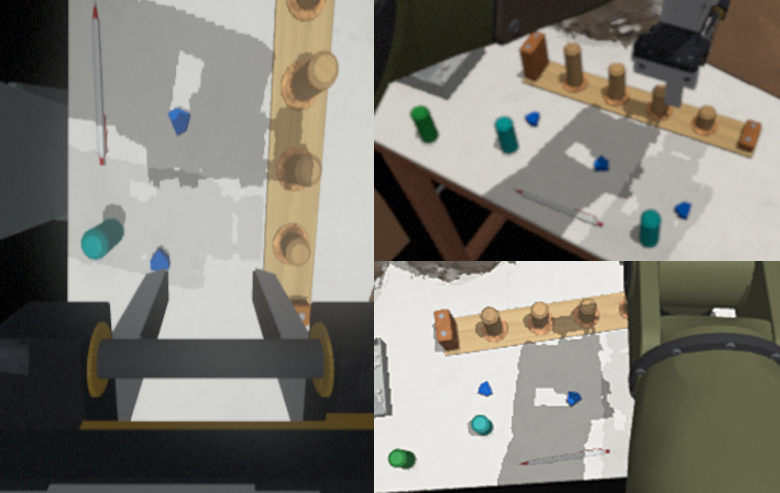

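All four towers stand on their discs in the right order, with about 76 mm between them, and the chips are in place. I hand the job in.

```bash
python3 -c "
from cell import manip
print(manip.sign_off(), manip.read_state()['clock'])"
```

```text
the job is handed in; nothing more can be done
the job is handed in; nothing more can be done
```

All four towers stand upright and released on the cork discs, shortest next to the low block and tallest next to the tall block. I handed the job in at about 48 s, with the gripper clear of everything.

**Last checks:**

| Tower | Final position, x, y in mm | Disc, estimated |
|---|---|---|
| small | (584, -28) | (583.6, -28) |
| medium | (576, 48) | (576, 48) |
| large | (570.5, 123.5) | (569.5, 123.7) |
| tallest | (562, 200) | (561.5, 199) |

- **Centring:** spacing between towers is about 76 mm, and each tower looks within about 2 mm of its disc centre. The tallest tower's figure comes from the view right after I placed it. It was out of view in the final wrist picture, but scene and top agree within about 2 mm.
- **Weaker agreement:** the scene and top pictures fit less well than the wrist camera, differing by up to 2–3 mm. The top camera could not see the small and medium towers, because the arm was in the way.
- **Bystanders:** the blue chips and the green and turquoise look-alikes appear untouched in the last picture. I compared their positions by eye rather than measuring them.

**What went wrong:**
- **Fingertips:** they are about 21.5 mm shorter than the text says. My first grasp of the small tower pinched too high and knocked it over.
- **Touch test:** I found the true length by touching the table, which peaked at about 44 N vertically on the fingertips. The limit for the arm and gripper body is 40 N. I assumed it does not cover the fingers, but I could not confirm that.
- **Righting the tower:** I tilted it up against the face of the tall block. The first try slid back, so I regripped it nearer the foot. It settled upright on its disc about 6 mm off, and I regripped it to centre it.

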